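Sort spring buffers by feel, then shut and lock the sterilising box

TASK

Sort the spring buffers standing on the worktop by how hard their rubber caps push back when pressed down about 6 mm: stand the sound ones (more than 8 N) upright in the open sterilising box and the tired ones (less than 6 N) upright in the perforated tray. Once all are sorted, shut the box's lid and lock it with the quarter-turn fastener: line its bar up with the slot, push it right in and turn it clockwise a quarter turn to the stop. Leave the tape roll, the marker and the jar where they are.

Things in the scene. Friction and masses are not known exactly. Their poses are not given: they have to be found in the camera images.
- buffer_1: Spring buffer, one of 4 to 6 alike (absent ones: None): steel cup 40 mm across, 20 high, rubber cap 24 mm across standing 14 mm out of it, 34 mm in all; 0.09 kg. Origin: centre of the underside, z up. The cap sinks straight down, at most 9 mm, on a hidden spring: pressed 6 mm, a sound one pushes back 11 to 14 N, a tired one 2 to 4 N. Grip it by the cup.
- buffer_2: Another spring buffer, same size and look as buffer_1; its spring may be sound or tired. Origin: centre of the underside, z up. None if absent.
- buffer_3: Another spring buffer, same size and look as buffer_1; its spring may be sound or tired. Origin: centre of the underside, z up. None if absent.
- buffer_4: Another spring buffer, same size and look as buffer_1; its spring may be sound or tired. Origin: centre of the underside, z up. None if absent.
- buffer_5: Another spring buffer, same size and look as buffer_1; its spring may be sound or tired. Origin: centre of the underside, z up. None if absent.
- buffer_6: Another spring buffer, same size and look as buffer_1; its spring may be sound or tired. Origin: centre of the underside, z up. None if absent.
- box: Open steel sterilising box, fixed, 150 mm deep (x), 230 wide (y; grips stand out 13 mm more), 60 high, walls and floor 3 mm. Origin: centre of the underside; x points away from its front. Lid hinged on the far (+x) top edge. A lug with a slot (28 x 9 mm, long along the box's y), its top 47 mm up, stands out from the middle of the front.
- box_hinge (a point): Middle of the lid's hinge line, on the box's far top edge, 60 mm above the worktop; the line runs along y. Axes as the box's.
- box_lid (a joint): Lid angle: 0 shut, 1.95 rad leaning open away from the front. The hinge is stiff (0.3 N m) and stays as left. The lid: plate 150 mm from hinge to front edge, 230 wide, 4 thick, underside on the hinge line; a 50 mm wide tab in the middle of the front edge reaches 198 mm from the hinge and carries the fastener 172 mm from the hinge.
- lock_grip (a point): Middle of the fastener's black grip bar, 10 mm thick, 34 long, 22 high (11 each way), above a steel flange 38 mm across, whose top is 11 mm below this point and whose underside stands 13.5 mm off the lid until pushed in. y along the bar, z along the axis, out of the lid. Lid shut: 94 mm above the worktop.
- lock_push (a joint): How far the fastener is pushed in, 0 to 0.012 m, against a spring (2 N at first, 7 N right in; springs back). With the lid shut its cross-bar foot meets the lug after 1 mm unless in line with the slot. Locked, it rests at about 0.009.
- lock_turn (a joint): Turn of the grip bar and of the foot (24 x 5 mm, parallel to it): 0 in line with the slot, -1.3 to 1.57, growing clockwise from above. Within about 0.15 rad of 0 the foot can be pushed through the slot; held right in (over 0.010 m) it turns under the lug to the stop at 1.57, locked, where the spring keeps it.
- tray: Perforated steel tray for the tired buffers, fixed, 286 mm (x) by 148 mm (y), walls 34 mm high and 2 thick, floor 2 mm. Origin: centre of the underside.
- tape_roll: Bystander: roll of indicator tape lying flat, 96 mm across, 25 high; origin: centre of the underside.
- pen: Bystander: marker pen lying down, 135 mm long along its y, 17 thick; origin: middle of the underside.
- jar: Bystander: small lidded jar, 58 mm across, 57 high; origin: centre of the underside.
Things that resemble listed ones, but are neither listed nor needed, are in the scene too. What is shaped like the buffer_4 but purple or yellow is not meant.

How it is judged:
On the way, in this order (a step that is already met when the one before it is completed fails the run):
1. every buffer stands upright and let go where it belongs: sound ones in the box, tired ones in the tray (((x of buffer_1 in the frame of box between -0.065 and 0.065 m and y of buffer_1 in the frame of box between -0.105 and 0.105 m and z of buffer_1 in the frame of box below 0.012 m and angle between buffer_1's own z axis and vertical below 0.3 rad and z of coil_1 in the frame of buffer_1 above 0.006 m) or (x of buffer_1 in the frame of tray between -0.135 and 0.135 m and y of buffer_1 in the frame of tray between -0.07 and 0.07 m and z of buffer_1 in the frame of tray below 0.012 m and angle between buffer_1's own z axis and vertical below 0.3 rad and z of coil_1 in the frame of buffer_1 below 0.006 m)) and contact force between the fingers and buffer_1 below 0.1 N and ((x of buffer_2 in the frame of box between -0.065 and 0.065 m and y of buffer_2 in the frame of box between -0.105 and 0.105 m and z of buffer_2 in the frame of box below 0.012 m and angle between buffer_2's own z axis and vertical below 0.3 rad and z of coil_2 in the frame of buffer_2 above 0.006 m) or (x of buffer_2 in the frame of tray between -0.135 and 0.135 m and y of buffer_2 in the frame of tray between -0.07 and 0.07 m and z of buffer_2 in the frame of tray below 0.012 m and angle between buffer_2's own z axis and vertical below 0.3 rad and z of coil_2 in the frame of buffer_2 below 0.006 m)) and contact force between the fingers and buffer_2 below 0.1 N and ((x of buffer_3 in the frame of box between -0.065 and 0.065 m and y of buffer_3 in the frame of box between -0.105 and 0.105 m and z of buffer_3 in the frame of box below 0.012 m and angle between buffer_3's own z axis and vertical below 0.3 rad and z of coil_3 in the frame of buffer_3 above 0.006 m) or (x of buffer_3 in the frame of tray between -0.135 and 0.135 m and y of buffer_3 in the frame of tray between -0.07 and 0.07 m and z of buffer_3 in the frame of tray below 0.012 m and angle between buffer_3's own z axis and vertical below 0.3 rad and z of coil_3 in the frame of buffer_3 below 0.006 m)) and contact force between the fingers and buffer_3 below 0.1 N and ((x of buffer_4 in the frame of box between -0.065 and 0.065 m and y of buffer_4 in the frame of box between -0.105 and 0.105 m and z of buffer_4 in the frame of box below 0.012 m and angle between buffer_4's own z axis and vertical below 0.3 rad and z of coil_4 in the frame of buffer_4 above 0.006 m) or (x of buffer_4 in the frame of tray between -0.135 and 0.135 m and y of buffer_4 in the frame of tray between -0.07 and 0.07 m and z of buffer_4 in the frame of tray below 0.012 m and angle between buffer_4's own z axis and vertical below 0.3 rad and z of coil_4 in the frame of buffer_4 below 0.006 m)) and contact force between the fingers and buffer_4 below 0.1 N and ((x of buffer_5 in the frame of box between -0.065 and 0.065 m and y of buffer_5 in the frame of box between -0.105 and 0.105 m and z of buffer_5 in the frame of box below 0.012 m and angle between buffer_5's own z axis and vertical below 0.3 rad and z of coil_5 in the frame of buffer_5 above 0.006 m) or (x of buffer_5 in the frame of tray between -0.135 and 0.135 m and y of buffer_5 in the frame of tray between -0.07 and 0.07 m and z of buffer_5 in the frame of tray below 0.012 m and angle between buffer_5's own z axis and vertical below 0.3 rad and z of coil_5 in the frame of buffer_5 below 0.006 m)) and contact force between the fingers and buffer_5 below 0.1 N and ((x of buffer_6 in the frame of box between -0.065 and 0.065 m and y of buffer_6 in the frame of box between -0.105 and 0.105 m and z of buffer_6 in the frame of box below 0.012 m and angle between buffer_6's own z axis and vertical below 0.3 rad and z of coil_6 in the frame of buffer_6 above 0.006 m) or (x of buffer_6 in the frame of tray between -0.135 and 0.135 m and y of buffer_6 in the frame of tray between -0.07 and 0.07 m and z of buffer_6 in the frame of tray below 0.012 m and angle between buffer_6's own z axis and vertical below 0.3 rad and z of coil_6 in the frame of buffer_6 below 0.006 m)) and contact force between the fingers and buffer_6 below 0.1 N), for 0.2 s.
2. then the lid is shut (within 0.03 rad) (value of joint box_lid below 0.03 rad), for 0.1 s.
3. then the fastener is pushed in and turned to lock (value of joint box_lid below 0.03 rad and value of joint lock_push above 0.007 m and value of joint lock_turn above 1.2 rad), for 0.2 s.
At the end, for the whole second after the job is handed in: Every sound buffer stands upright (within 0.3 rad) on the floor of the box and every tired one upright on the floor of the tray, all at rest; the lid is shut (under 0.03 rad) and the fastener is locked: pushed in more than 7 mm and turned more than 1.2 rad past the slot (all of step 1 and all of step 3 and linear speed of each of buffer_1, buffer_2, buffer_3, buffer_4, buffer_5, buffer_6 below 0.02 m/s); the robot touches nothing.
It fails at once if the tape roll, the marker or the jar is moved more than 40 mm (distance of any of tape_roll, pen, jar from where it was at the start of the episode above 0.04 m).
Of buffer_1, buffer_2, buffer_3, buffer_4, buffer_5, buffer_6 only 4 to 6 are there at a start; the rules pass over those that are not, and their reading is None.
At some moment in a run one of buffer_1, buffer_2, buffer_3, buffer_4, buffer_5, buffer_6 may be knocked a few centimetres aside while the robot is not near it.
Once in a run the grip may slacken for a moment while it holds something.
It also fails if it takes over 210 s, if anything falls off the work surface, if the arm or the gripper's body presses on something with over 40 N, if the wrist force passes 120 N, or if a joint passes its speed limit or range.

ROBOT

A 6-joint arm with a two-finger parallel gripper is mounted at the origin on a cart in front of the work surface, level with it; the furniture and walls round the work are solid. World frame = base frame: x ahead of the robot, y to its left, z up, the work surface at z = 0. Lengths are in m, angles in rad, forces in N, time in s.
With the tool pointing down it reaches from about 0.35 to 0.775 m from the base axis. Payload 7.3 kg.
Tool frame: the origin (TCP) lies on the centre line of the jaws, within the pads' length; the fingertips stand 11 mm ahead of it and the grasp point (between the pads) lies 8 mm behind it; y points along the fingers, z is the direction in which the jaws open and shut, and the axes are right-handed (so a half turn about y gives the same grasp; the last joint's range is limited). The gripper opens to 92 mm and grips with 3 to 60 N. Pads are 19 mm wide; open, the fingers measure 130 mm over their backs; the gripper's body (75 mm by 190 mm) begins 47 mm behind the grasp point.
Start: joints at [-0.146, 0.342, 1.524, -0, 1.275, -0.146], TCP at [0.525, 0, 0.218] pointing down, gripper open.
Joint ranges: [-2.53, 2.53], [-0.77, 2.02], [0.04, 2.7], [-1, 4.14], [0.28, 2.66], [-3.11, 3.11]. Speed limits (rad/s): [2.57, 2.57, 3.14, 3.14, 3.14, 3.14].

INTERFACE

Orientations are given as [roll, pitch, yaw] about the fixed x, y, z axes, in that order (R = Rz(yaw) Ry(pitch) Rx(roll)).
In Python, from cell import robot, cams gives the robot as it stands.
- The arm moves only by the tool apply_moves, never from a script. Its argument "plan" is a list of rows, each a list of 7 numbers: the shift along the tool's x, y, z in m, then the turn, a rotation vector about the tool's x, y, z in degrees, then the gripper command: -1 is fully open, 1 is shut, values between are in proportion. A call has exactly 5 rows; each row is the pose to reach, as a shift and turn from the pose commanded when the call began, along the tool's axes at that moment; what a row does not reach only later rows make up. A row lasts 1/8 s, in which the tool goes at most 62.5 mm and 10.7 degrees, less where a joint would pass 70% of its speed; a pose out of reach is approached as far as the arm can. A call with a gripper value outside its range is refused whole. The fingers move at their own pace and stop on an object; "squeeze" is the grip in N (left out, the last holds). Time passes only in rows, so rows that repeat a pose let the fingers close, or fill a call up. It gives the time, the measured TCP pose, the force and the opening at its end, in the units of the state.
- robot.observe(): the state, without advancing time (a new reading comes with each control period).
- cams.read_camera(name): name is "scene" or "side" or "wrist"; returns the picture (420x560x3 uint8, blue, green, red); there is no depth.
- cams.calibration(name): a dict with "fx", "fy", "cx", "cy" (pixels), "extrinsics" (4x4, takes a point from world to camera coordinates); the wrist camera has in their place "T_tool_cam" (4x4, takes a point from camera to tool coordinates, whose origin is the TCP and whose axes are the tool frame's). Camera axes: x right, y up, looking along -z (the intrinsics and any distortion apply to the point x, -y, -z); pixel columns grow to the right and rows downward; lengths in m; the calibration is good to about 2 mm. A picture is of the moment at which its call begins: read the wrist's pose just before it. calibration takes no time and is no camera call.
- robot.hand_in(): hands the job in, once; it reports no verdict.
The state is a dict: "time": time; "qpos": joint angles; "qvel": joint speeds; "joint_efforts": joint torques, N m; "tool_pos": TCP position; "tool_rot": TCP orientation; "contact_force": force on the tool from outside, world axes, zero at the start; "torque": the same for the moment, N m; "opening": finger opening in m.
Only numpy, scipy, OpenCV 4.12 (cv2) and the standard library are available. Lean on these libraries where they do the work, as an engineer would, in place of code of your own. Each camera call takes 0.05 s, during which the arm holds its last target. There are 200 camera calls.

## Working session

There is one attempt and no reset: what is moved stays moved. The work goes in short steps, Python scripts to look and compute and a tool call to move; the robot and the scene stay as the last step left them, time stands still between calls to the robot, and variables do not carry over. Pictures are saved under pics/ and viewed, about 12 in all and at most 16, crops included, and the job is handed in when it is done.

Besides the shell and the picture viewer there is one more tool, called after "Emit:" by a JSON object that holds its "method" and its "body". apply_moves: Moves the arm, as the interface text tells. Its arguments: {"type":"object","properties":{"plan":{"type":"array","items":{"type":"array","items":{"type":"number"}}},"squeeze":{"type":"number"}},"required":["plan"]}

```bash
ls; mkdir -p pics
python3 - <<'E'
from cell import robot,cams
import cv2,numpy as np
print(robot.observe())
for n in("scene","side","wrist"):
    im=cams.read_camera(n);cv2.imwrite(f"pics/{n}0.png",im)
    print(n,cams.calibration(n))
E
```

```text
pics
{'time': 0.0, 'qpos': array([-1.46023197e-01,  3.42667613e-01,  1.52504338e+00, -2.51143632e-05,
        1.27538625e+00, -1.46021105e-01]), 'qvel': array([ 0.00266423, -0.000273  , -0.00025321, -0.00085977,  0.00053543,
       -0.0006477 ]), 'joint_efforts': array([ 7.61924657e-04, -4.31245601e+01, -2.44219762e+01,  7.17750052e-02,
        5.59406646e-02, -1.04314388e-04]), 'tool_pos': array([5.24568974e-01, 6.55233861e-05, 2.16864375e-01]), 'tool_rot': array([-1.57228840e+00,  1.95161579e-04, -1.57079123e+00]), 'contact_force': array([ 0.32485723, -0.69114047,  0.26061571]), 'torque': array([0.034856  , 0.01027512, 0.03488638]), 'opening': 0.09198589124371503}
scene {'fx': 391.3538145731656, 'fy': 391.3538145731656, 'cx': 273.07533667371797, 'cy': 209.6098176737918, 'extrinsics': array([[ 0.76867774, -0.63951868,  0.01226372, -0.38890862],
       [ 0.28806277,  0.36323206,  0.88604871, -0.26269957],
       [-0.57109927, -0.67755319,  0.46342992, -0.93466132],
       [ 0.        ,  0.        ,  0.        ,  1.        ]])}
side {'fx': 408.1064672953736, 'fy': 408.1064672953736, 'cx': 280.41952432574027, 'cy': 211.93230250981912, 'extrinsics': array([[ 0.95635162, -0.29188728, -0.0139065 , -0.53707555],
       [ 0.18355331,  0.56301024,  0.80580869, -0.19411884],
       [-0.22737581, -0.77318903,  0.59201264, -1.25177449],
       [ 0.        ,  0.        ,  0.        ,  1.        ]])}
wrist {'fx': 291.50854580280634, 'fy': 291.50854580280634, 'cx': 277.4521820337283, 'cy': 215.12335331732908, 'T_tool_cam': array([[ 1.14878857e-03, -9.52360717e-01, -3.04971711e-01,
        -8.20824021e-02],
       [-4.80649519e-04,  3.04971351e-01, -9.52361404e-01,
        -1.67601390e-01],
       [ 9.99999225e-01,  1.24064640e-03, -1.07404118e-04,
         6.07736900e-04],
       [ 0.00000000e+00,  0.00000000e+00,  0.00000000e+00,
         1.00000000e+00]])}
```

View pics/scene0.png

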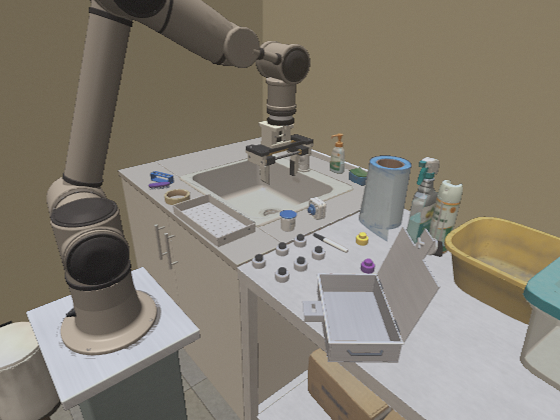

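View pics/side0.png

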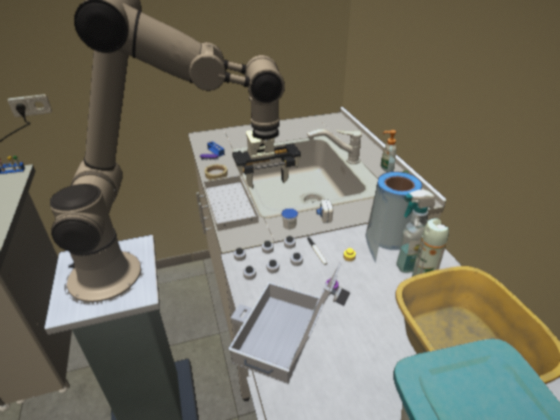

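View pics/wrist0.png

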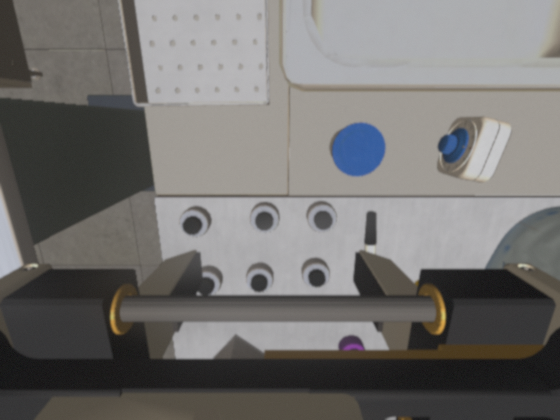

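```bash
cat > h.py <<'E'
from cell import robot,cams
import cv2,numpy as np
from scipy.spatial.transform import Rotation as Ro
def tool():
    s=robot.observe();T=np.eye(4);T[:3,:3]=Ro.from_euler('xyz',s['tool_rot']).as_matrix();T[:3,3]=s['tool_pos'];return T
def pose(n,T=None):  # cam->world
    c=cams.calibration(n)
    return c,((tool() if T is None else T)@c['T_tool_cam'] if n=='wrist' else np.linalg.inv(c['extrinsics']))
def cast(n,px,z,cp=None):
    c,M=cp or pose(n);px=np.atleast_2d(np.asarray(px,float))
    d=np.c_[(px[:,0]-c['cx'])/c['fx'],-(px[:,1]-c['cy'])/c['fy'],-np.ones(len(px))]@M[:3,:3].T
    return M[:3,3]+d*((z-M[2,3])/d[:,2])[:,None]
def proj(n,P,cp=None):
    c,M=cp or pose(n);p=(np.atleast_2d(P)-M[:3,3])@M[:3,:3]
    return np.c_[c['cx']+c['fx']*p[:,0]/-p[:,2],c['cy']-c['fy']*p[:,1]/-p[:,2]]
def shot(n,name=None):
    cp=pose(n);im=cams.read_camera(n)
    if name:cv2.imwrite(f'pics/{name}.png',im)
    return im,cp
def blobs(m,lo,hi):
    k,l,st,c=cv2.connectedComponentsWithStats(m.astype(np.uint8))
    return [(c[i].round(1),st[i]) for i in range(1,k) if lo<=st[i,4]<=hi]
E
python3 - <<'E'
from h import *
np.set_printoptions(precision=4,suppress=True)
for n,roi in(("scene",(225,290,245,335)),("side",(230,280,225,310)),("wrist",(195,300,170,345))):
    im=cv2.imread(f'pics/{n}0.png');g=im.max(2)
    m=np.zeros(g.shape,bool);m[roi[0]:roi[1],roi[2]:roi[3]]=(g<75)[roi[0]:roi[1],roi[2]:roi[3]]
    b=blobs(m,15,900)
    for c,st in b:
        print(n,c,st[2:],cast(n,c,.033 if n=='wrist' else .031)[0])
S="scene"
print('box rim scene z.06: ',cast(S,[(317,276),(328,347),(397,347),(384,276)],.06))
print('side rim', cast("side",[(271,287),(234,348),(284,372),(321,294)],.06))
print('tray scene', cast(S,[(174,205),(212,195),(254,229),(212,243)],.034))
print('jar, tape,pen',cast(S,[(289,215)],.057),cast(S,[(177,195)],.025),cast(S,[(315,236),(346,250)],.008))
E
```

```text
scene [299.9 237.3] [ 7  5 23] [ 0.5757 -0.0461  0.031 ]
scene [318.4 236.8] [ 9  7 30] [ 0.6229 -0.0801  0.031 ]
scene [281.9 245.6] [ 7  6 31] [ 0.5008 -0.047   0.031 ]
scene [318.8 250.2] [ 7  6 20] [ 0.5696 -0.1339  0.031 ]
scene [258.6 257.6] [ 6  6 35] [ 0.4077 -0.0529  0.031 ]
scene [300.4 260.9] [ 7  6 23] [ 0.4897 -0.1396  0.031 ]
scene [281.8 271. ] [ 7  7 40] [ 0.4177 -0.1425  0.031 ]
side [267.1 243.6] [ 5  4 17] [ 0.5036 -0.0448  0.031 ]
side [239.  250.9] [ 5  5 20] [ 0.4098 -0.0514  0.031 ]
side [272.3 263.1] [ 5  5 18] [ 0.4945 -0.1369  0.031 ]
side [248.9 269.3] [ 5  5 20] [ 0.4204 -0.1412  0.031 ]
wrist [263.4 217.5] [ 15  11 108] [ 0.5073 -0.0335  0.033 ]
wrist [192.  224.7] [ 17  16 218] [ 0.4157 -0.0432  0.033 ]
wrist [316.5 277.5] [ 16  16 193] [ 0.5781 -0.1195  0.033 ]
wrist [258.8 282.4] [ 15  16 188] [ 0.4995 -0.127   0.033 ]
box rim scene z.06:  [[ 0.4477 -0.2439  0.06  ]
 [ 0.2975 -0.4228  0.06  ]
 [ 0.4062 -0.5112  0.06  ]
 [ 0.5814 -0.3516  0.06  ]]
side rim [[ 0.4571 -0.2566  0.06  ]
 [ 0.3201 -0.4176  0.06  ]
 [ 0.4143 -0.5129  0.06  ]
 [ 0.5784 -0.3221  0.06  ]]
tray scene [[0.3711 0.3912 0.034 ]
 [0.5212 0.3784 0.034 ]
 [0.4918 0.0792 0.034 ]
 [0.3429 0.0919 0.034 ]]
jar, tape,pen [[0.6137 0.0485 0.057 ]] [[0.4266 0.4771 0.025 ]] [[ 0.6459 -0.0443  0.008 ]
 [ 0.6618 -0.1619  0.008 ]]
```

Run:
```python
import cv2,numpy as np
a=cv2.imread('pics/scene0.png')[215:375,240:450];b=cv2.imread('pics/side0.png')[215:385,215:375]
cv2.imwrite('pics/c1.png',np.hstack([cv2.resize(a,(410,312),interpolation=3),cv2.resize(b,(294,312),interpolation=3)]))
```

```text
(no output)
```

View pics/c1.png

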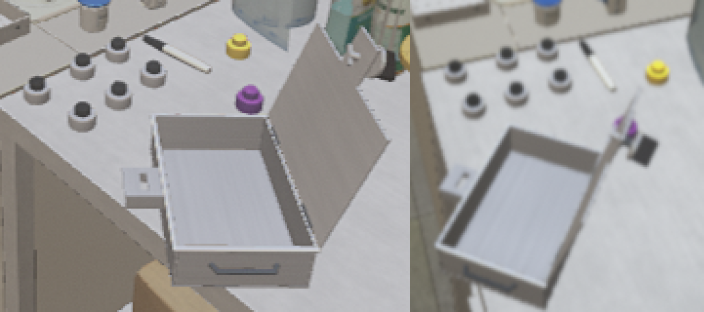

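Run:
```python
from h import *
np.set_printoptions(precision=4,suppress=True)
for n,p in(("scene",[(319.4,275),(375.8,275.5),(402.9,342),(326,340.5)]),("side",[(270.5,285.7),(319.5,298),(289.6,369),(231.9,349.4)])):
    q=cast(n,p,.06);d=q-np.roll(q,-1,0)
    print(n,q[:,:2].tolist(),'len',np.linalg.norm(d,axis=1),'ang',np.degrees(np.arctan2(d[:,1],d[:,0])),q.mean(0))
im=cv2.imread('pics/wrist0.png')
print('TCP px',proj('wrist',tool()[:3,3]))
# wrist tray edges / seam compare
print(proj('wrist',[[.4077,-.0525,.034],[.502,-.046,.034],[.492,-.138,.034],[.419,-.142,.034]]))
```

```text
scene [[0.45545402075716956, -0.24483021737066812], [0.5667393011838301, -0.3370904363843882], [0.4270187790905947, -0.5110186739848263], [0.3070009985448908, -0.40831279795479514]] len [0.1446 0.2231 0.158  0.2208] ang [ 140.3398   51.2243  -40.5554 -132.2415] [ 0.4391 -0.3753  0.06  ]
side [[0.4570837837891259, -0.25151946594146535], [0.5693890942751315, -0.3340558469083468], [0.4285791510527077, -0.5095366305534221], [0.3145767982304863, -0.41987919404843266]] len [0.1394 0.225  0.145  0.2206] ang [ 143.6868   51.2556  -38.1834 -130.246 ] [ 0.4424 -0.3787  0.06  ]
TCP px [[276.5144 257.842 ]]
[[186.2086 231.8022]
 [259.3908 226.9935]
 [253.4602 289.8557]
 [200.6517 292.4219]]
```

Emit:
{"method": "apply_moves", "body": {"plan": [[0.046,0.02,-0.01,0,0,0,1],[0.092,0.04,-0.02,0,0,0,1],[0.138,0.08,-0.03,0,0,0,1],[0.138,0.12,-0.03,0,0,0,1],[0.138,0.12,-0.03,0,0,0,1]], "squeeze": 20}}

```text
time: 0.78
tool_pos: [0.4928, -0.1375, 0.0951]
tool_rot: [-1.577, 0.003, -1.572]
contact_force: [0.5, 0.0, 0.5]
opening: 0.0468
```

Run:
```python
from h import *
np.set_printoptions(precision=4,suppress=True)
im,cp=shot('wrist','w1');s=robot.observe();print(s['tool_pos'],s['tool_rot'],s['contact_force'])
g=im.max(2)
for c,st in blobs(g<70,200,3000):print(c,st,cast('wrist',c,.034,cp)[0])
print(proj('wrist',[[.4945,-.138,.034],[.4195,-.1415,.034]],cp))
```

```text
[ 0.4944 -0.1377  0.0971] [-1.5732  0.0012 -1.571 ] [-0.2434 -0.6213  1.3333]
[397.4  98.5] [381  83  34  31 823] [ 0.5808 -0.0393  0.034 ]
[296.4 100.2] [283  85  28  31 693] [ 0.5072 -0.0403  0.034 ]
[470.1 123. ] [457  93  25  58 998] [ 0.637  -0.0565  0.034 ]
[173.4 109. ] [158  94  32  31 765] [ 0.4163 -0.0461  0.034 ]
[378.6 199.8] [366 194  27  14 214] [ 0.5749 -0.1156  0.034 ]
[197.1 220.2] [184 208  27  25 530] [ 0.4264 -0.1329  0.034 ]
[279.9 286.9] [ 197  254  161   46 1225] [ 0.4951 -0.1958  0.034 ]
[[279.1898 225.9694]
 [189.775  229.9266]]
```

View pics/w1.png

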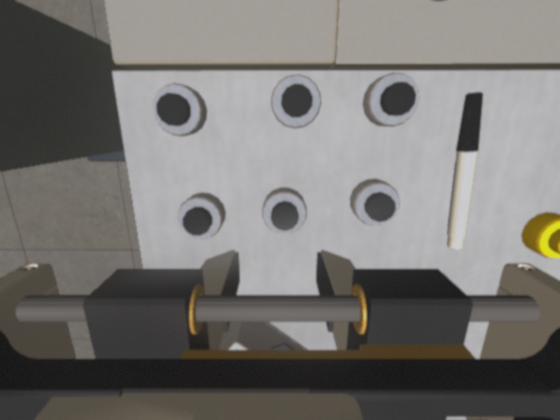

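Run:
```python
from h import *
np.set_printoptions(precision=4,suppress=True)
im,cp=shot('wrist','w2');s=robot.observe();print(s['tool_pos'],s['opening'])
g=im.max(2);m=g<55;m[245:]=0
for c,st in blobs(m,200,3000):print(c,st,cast('wrist',c,.034,cp)[0])
print(cast('wrist',[(284,215)],.034,cp),proj('wrist',cp[1][:3,3]*0+tool()[:3,3]+[0,0,-.011],cp))
```

```text
[ 0.4955 -0.1379  0.0984] 0.03791058733247717
[393.2  95.8] [378  84  32  29 310] [ 0.58   -0.0375  0.034 ]
[466.  122.6] [454  94  23  56 893] [ 0.6371 -0.0564  0.034 ]
[[ 0.5003 -0.1293  0.034 ]] [[278.2366 251.5506]]
```

Emit:
{"method": "apply_moves", "body": {"plan": [[-0.009,0.02,0.005,0,0,0,1],[-0.009,0.03,0.005,0,0,0,1],[-0.009,0.045,0.005,0,0,0,1],[-0.009,0.047,0.005,0,0,0,1],[-0.009,0.047,0.005,0,0,0,1]]}}

```text
time: 1.5
tool_pos: [0.5001, -0.1292, 0.0507]
tool_rot: [-1.571, -0.0, -1.571]
contact_force: [-0.0, -0.5, 0.1]
opening: 0.0007
```

Run:
```python
from h import *
np.set_printoptions(precision=4,suppress=True)
im,cp=shot('wrist','w3');s=robot.observe();print(s['tool_pos'],s['opening'],s['contact_force'])
```

```text
[ 0.5002 -0.1292  0.0509] 0.0005093014082499461 [-0.336   0.073   0.4101]
```

View pics/w3.png

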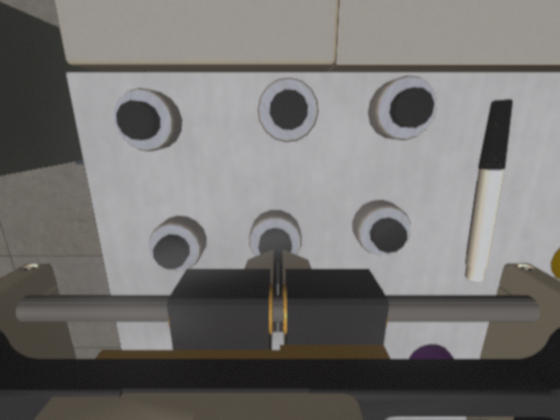

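Emit:
{"method": "apply_moves", "body": {"plan": [[-0.003,0.004,-0.002,0,0,0,1],[-0.003,0.008,-0.002,0,0,0,1],[-0.003,0.012,-0.002,0,0,0,1],[-0.003,0.012,-0.002,0,0,0,1],[-0.003,0.012,-0.002,0,0,0,1]]}}

```text
time: 2.17
tool_pos: [0.4981, -0.126, 0.0385]
tool_rot: [-1.571, -0.0, -1.571]
contact_force: [0.0, 0.3, 0.1]
opening: 0.0006
```

Run:
```python
from h import *
np.set_printoptions(precision=4,suppress=True)
s=robot.observe();print(s['tool_pos'],s['contact_force'])
im=cv2.imread('pics/w3.png');T=np.eye(4);T[:3,:3]=tool()[:3,:3];T[:3,3]=[.5002,-.1292,.0509];cp=pose('wrist',T)
m=im.max(2)<85;m[262:]=0;m[:,:60]=0;m[:72]=0
m=cv2.morphologyEx(m.astype(np.uint8),cv2.MORPH_OPEN,np.ones((9,9)))
for c,st in blobs(m,300,3000):print(c,st,cast('wrist',c,.034,cp)[0])
print(cast('wrist',[(279,252)],.040,cp),cast('wrist',[(275,243)],.034,cp))
```

```text
[ 0.4981 -0.126   0.0385] [0.0339 0.3134 0.0853]
[411.5 107.2] [ 391   88   42   39 1344] [ 0.5806 -0.039   0.034 ]
[ 67.8 131. ] [  60   90   21   73 1133] [ 0.3734 -0.0523  0.034 ]
[288.4 109.3] [ 271   91   36   38 1118] [ 0.5074 -0.0401  0.034 ]
[496.1 135.9] [ 480  101   31   68 1560] [ 0.6346 -0.0555  0.034 ]
[137.9 119.8] [ 117  102   43   37 1300] [ 0.417  -0.0459  0.034 ]
[388.1 234.6] [371 219  35  32 912] [ 0.576  -0.1202  0.034 ]
[275.4 243.4] [261 230  29  32 652] [ 0.4994 -0.1266  0.034 ]
[171.1 249.2] [155 236  33  26 747] [ 0.4274 -0.1308  0.034 ]
[[ 0.5018 -0.1302  0.04  ]] [[ 0.4991 -0.1263  0.034 ]]
```

Run:
```python
from h import *
im,cp=shot('wrist');a,_=shot('scene');b,_=shot('side')
cv2.imwrite('pics/p1.png',np.hstack([cv2.resize(im[200:300,230:330],(260,260),interpolation=3),cv2.resize(a[225:285,270:330],(260,260),interpolation=3),cv2.resize(b[230:280,250:300],(260,260),interpolation=3)]))
print(robot.observe()['contact_force'],robot.observe()['joint_efforts'])
```

```text
[-0.08250015  0.71010738 -0.4122553 ] [-2.38203647e-03 -4.58464944e+01 -1.72903597e+01  4.45131131e-02
  6.51045190e-02 -9.44622752e-05]
```

View pics/p1.png

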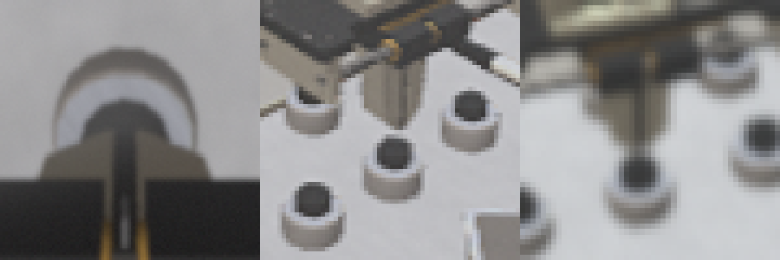

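Run:
```python
from h import *
np.set_printoptions(precision=4,suppress=True)
t=tool()[:3,3];print(t)
for dz in(-.011,0,.01):print(proj('scene',t+[0,0,dz]),proj('side',t+[0,0,dz]))
# triangulate tip & cap from scene+side (side px scale 50/260)
def tri(a,b):
    L=[]
    for n,p in(('scene',a),('side',b)):
        c,M=pose(n);d=M[:3,:3]@[(p[0]-c['cx'])/c['fx'],-(p[1]-c['cy'])/c['fy'],-1];L.append((M[:3,3],d/np.linalg.norm(d)))
    A=sum(np.eye(3)-np.outer(d,d) for _,d in L);r=sum((np.eye(3)-np.outer(d,d))@o for o,d in L);return np.linalg.solve(A,r)
print('tip',tri((302.3,254.5),(250+118*50/260,230+158*50/260)))
print('cap',tri((300.4,260.9),(272.3,263.1)))
```

```text
[ 0.4981 -0.126   0.0386]
[[299.2392 258.6579]] [[272.5025 261.3017]]
[[299.406  255.4637]] [[272.4109 258.6538]]
[[299.559  252.5344]] [[272.3268 256.2225]]
tip [ 0.494  -0.1429  0.0504]
cap [ 0.4956 -0.133   0.0259]
```

Emit:
{"method": "apply_moves", "body": {"plan": [[0,0.001,0,0,0,0,1],[0,0.002,0,0,0,0,1],[0,0.003,0,0,0,0,1],[0,0.003,0,0,0,0,1],[0,0.003,0,0,0,0,1]]}}

```text
time: 2.95
tool_pos: [0.498, -0.126, 0.0355]
tool_rot: [-1.571, -0.0, -1.571]
contact_force: [0.5, -0.8, -0.4]
opening: 0.0004
```

Emit:
{"method": "apply_moves", "body": {"plan": [[0,0.001,0,0,0,0,1],[0,0.002,0,0,0,0,1],[0,0.003,0,0,0,0,1],[0,0.003,0,0,0,0,1],[0,0.003,0,0,0,0,1]]}}

```text
time: 3.58
tool_pos: [0.4981, -0.126, 0.0325]
tool_rot: [-1.571, -0.0, -1.571]
contact_force: [-0.2, -0.2, -0.5]
opening: 0.0003
```

Run:
```python
from h import *
im,cp=shot('wrist');a,_=shot('scene');b,_=shot('side')
cv2.imwrite('pics/p2.png',np.hstack([cv2.resize(im[200:300,230:330],(260,260),interpolation=3),cv2.resize(a[225:285,270:330],(260,260),interpolation=3),cv2.resize(b[230:280,250:300],(260,260),interpolation=3)]))
```

```text
(no output)
```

View pics/p2.png

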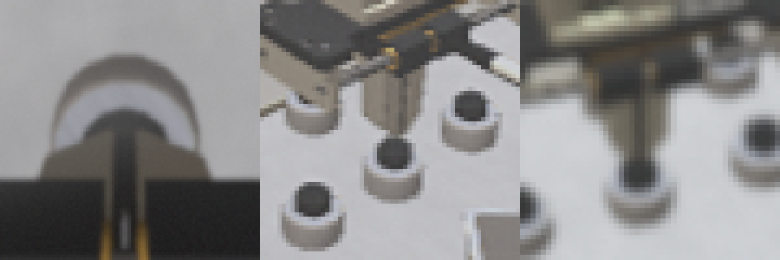

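Emit:
{"method": "apply_moves", "body": {"plan": [[0,0.001,0,0,0,0,1],[0,0.002,0,0,0,0,1],[0,0.002,0,0,0,0,1],[0,0.002,0,0,0,0,1],[0,0.002,0,0,0,0,1]]}}

```text
time: 4.35
tool_pos: [0.4981, -0.126, 0.0306]
tool_rot: [-1.571, -0.0, -1.571]
contact_force: [-0.3, 0.7, 0.1]
opening: 0.0002
```

Run:
```python
from h import *
np.set_printoptions(precision=4,suppress=True)
im,cp=shot('wrist','w5');s=robot.observe();print(s['tool_pos'],s['contact_force'])
T0=np.eye(4);T0[:3,:3]=tool()[:3,:3]
def det(im):
    m=im.max(2)<85;m[262:]=0;m[:,:60]=0;m[:72]=0
    m=cv2.morphologyEx(m.astype(np.uint8),cv2.MORPH_OPEN,np.ones((9,9)))
    return [(c,st[2:]) for c,st in blobs(m,300,3000)]
for c,st in det(im):print(c,st,cast('wrist',c,.034,cp)[0])
```

```text
[ 0.498  -0.126   0.0306] [-0.3962 -0.2496  0.8735]
[430.4 111.4] [  48   43 1702] [ 0.58   -0.0388  0.034 ]
[293.4 113.8] [  40   43 1397] [ 0.5072 -0.0399  0.034 ]
[126.1 125.4] [  48   42 1638] [ 0.4173 -0.0457  0.034 ]
[521.  142.6] [  37   75 1966] [ 0.6322 -0.0549  0.034 ]
[401.8 248.2] [ 39  29 972] [ 0.575  -0.1179  0.034 ]
```

Emit:
{"method": "apply_moves", "body": {"plan": [[0,0.001,0,0,0,0,1],[0,0.002,0,0,0,0,1],[0,0.002,0,0,0,0,1],[0,0.002,0,0,0,0,1],[0,0.002,0,0,0,0,1]]}}

```text
time: 5.03
tool_pos: [0.4981, -0.126, 0.0286]
tool_rot: [-1.571, -0.0, -1.571]
contact_force: [0.2, 0.3, -0.5]
opening: 0.0004
```

Run:
```python
from h import *
im,cp=shot('wrist','w6');a,_=shot('scene');b,_=shot('side');print(robot.observe()['contact_force'])
print(proj('wrist',tool()[:3,3]+[[0,0,-.011]],cp))
cv2.imwrite('pics/p3.png',np.hstack([cv2.convertScaleAbs(cv2.resize(im[200:300,215:345],(520,400),interpolation=3),alpha=1.5,beta=20),cv2.resize(a[235:275,285:313],(280,400),interpolation=3)]))
```

```text
[ 0.11676467  0.28714127 -0.36344634]
[[276.53176177 250.51400569]]
```

View pics/p3.png

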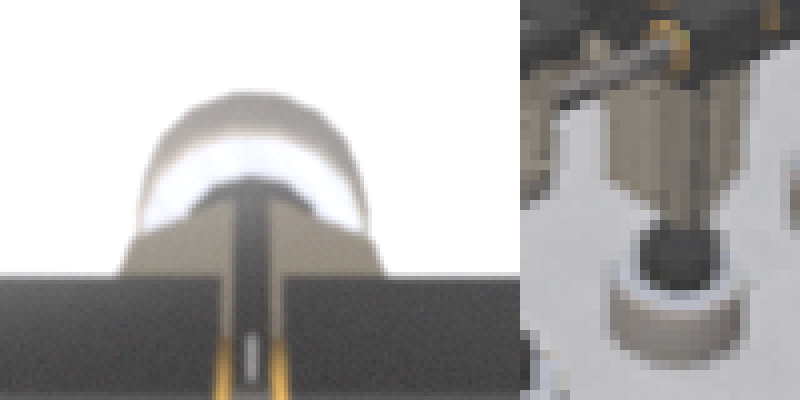

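Run:
```python
from h import *
np.set_printoptions(precision=4,suppress=True)
print(tool()[:3,3])
for r,z,o in((244.5,.02,.012),(233.7,.02,.02),(223,0,.02),(223,.002,.02)):print(cast('wrist',[(278.4,r)],z)[0]-[0,o,0])
for u in(142/4+215,365/4+215):print(cast('wrist',[(u,256)],.02)[0])
s=np.array([[.498,-.126,.0176],[.498,-.126,.034]])
print('scene px predicted tip',proj('scene',s),'side',proj('side',s))
```

```text
[ 0.498  -0.126   0.0286]
[ 0.4993 -0.1325  0.02  ]
[ 0.4993 -0.1329  0.02  ]
[ 0.4993 -0.1326  0.    ]
[ 0.4993 -0.1319  0.002 ]
[ 0.4807 -0.1288  0.02  ]
[ 0.5178 -0.1288  0.02  ]
scene px predicted tip [[299.0446 261.5626]
 [299.2916 256.8289]] side [[272.5378 263.6989]
 [272.4019 259.7784]]
```

Emit:
{"method": "apply_moves", "body": {"plan": [[0,-0.02,0,0,0,0,1],[0.009,-0.02,0,0,0,0,1],[0.009,-0.006,0,0,0,0,1],[0.009,-0.003,0,0,0,0,1],[0.009,-0.003,0,0,0,0,1]]}}

```text
time: 5.8
tool_pos: [0.4973, -0.1347, 0.0304]
tool_rot: [-1.573, 0.001, -1.571]
contact_force: [-0.3, 0.8, 0.4]
opening: 0.0008
```

Emit:
{"method": "apply_moves", "body": {"plan": [[0,0.001,0,0,0,0,1],[0,0.002,0,0,0,0,1],[0,0.003,0,0,0,0,1],[0,0.003,0,0,0,0,1],[0,0.003,0,0,0,0,1]]}}

```text
time: 6.42
tool_pos: [0.4981, -0.135, 0.0286]
tool_rot: [-1.571, -0.0, -1.571]
contact_force: [-0.5, -0.4, -0.1]
opening: 0.0002
```

Emit:
{"method": "apply_moves", "body": {"plan": [[0,0.001,0,0,0,0,1],[0,0.002,0,0,0,0,1],[0,0.003,0,0,0,0,1],[0,0.003,0,0,0,0,1],[0,0.003,0,0,0,0,1]]}}

```text
time: 7.05
tool_pos: [0.4981, -0.135, 0.0255]
tool_rot: [-1.571, -0.0, -1.571]
contact_force: [1.1, 0.4, -0.0]
opening: 0.0006
```

Emit:
{"method": "apply_moves", "body": {"plan": [[0,0.001,0,0,0,0,1],[0,0.002,0,0,0,0,1],[0,0.003,0,0,0,0,1],[0,0.003,0,0,0,0,1],[0,0.003,0,0,0,0,1]]}}

```text
time: 7.68
tool_pos: [0.4981, -0.135, 0.0226]
tool_rot: [-1.571, -0.0, -1.571]
contact_force: [0.4, 0.7, 2.8]
opening: 0.0004
```

Run:
```python
from h import *
im,cp=shot('wrist','w7');a,_=shot('scene');b,_=shot('side');print(robot.observe()['contact_force'])
cv2.imwrite('pics/p4.png',np.hstack([cv2.resize(im[100:300,175:395],(352,320),interpolation=3),cv2.resize(a[220:280,275:331],(299,320),interpolation=3),cv2.resize(b[235:275,262:280],(144,320),interpolation=3)]))
```

```text
[-0.06181327  0.76053985  1.50470405]
```

View pics/p4.png

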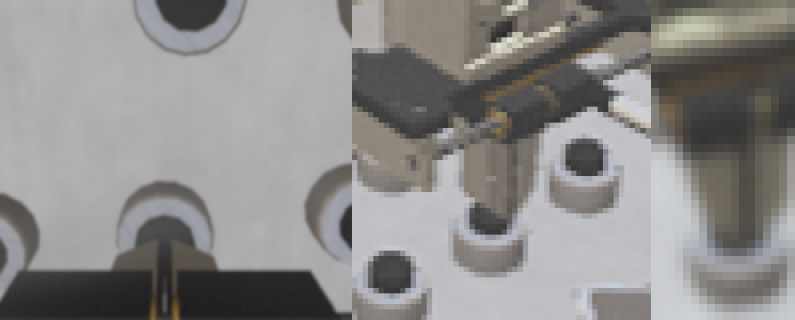

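Emit:
{"method": "apply_moves", "body": {"plan": [[0,0.001,0,0,0,0,1],[0,0.002,0,0,0,0,1],[0,0.003,0,0,0,0,1],[0,0.003,0,0,0,0,1],[0,0.003,0,0,0,0,1]]}}

```text
time: 8.45
tool_pos: [0.4981, -0.135, 0.0196]
tool_rot: [-1.571, -0.0, -1.571]
contact_force: [0.1, -0.1, 3.8]
opening: 0.0004
```

Emit:
{"method": "apply_moves", "body": {"plan": [[0,0,0,0,0,0,1],[0,0.001,0,0,0,0,1],[0,0.002,0,0,0,0,1],[0,0.002,0,0,0,0,1],[0,0.002,0,0,0,0,1]]}}

```text
time: 9.07
tool_pos: [0.4981, -0.135, 0.0176]
tool_rot: [-1.57, -0.0, -1.571]
contact_force: [0.6, 0.2, 4.1]
opening: 0.0004
```

Emit:
{"method": "apply_moves", "body": {"plan": [[0,-0.02,0,0,0,0,1],[0,-0.06,0,0,0,0,1],[-0.04,-0.09,0,0,0,0,1],[-0.06,-0.09,0,0,0,0,1],[-0.06,-0.09,0,0,0,0,1]]}}

```text
time: 9.7
tool_pos: [0.4974, -0.0737, 0.1073]
tool_rot: [-1.572, 0.0, -1.569]
contact_force: [0.3, -0.4, -1.0]
opening: 0.0005
```

Run:
```python
from h import *
np.set_printoptions(precision=4,suppress=True)
im,cp=shot('wrist','w8');print(tool()[:3,3],robot.observe()['contact_force'])
c,M=cp
m=(im.max(2)<125).astype(np.uint8);m[262:]=0
m=cv2.morphologyEx(m,cv2.MORPH_OPEN,np.ones((7,7)))
for ctr,st in blobs(m,300,2500):
    x,y,w,h,a=st
    # cap top far edge in image: use widest row for width => depth
    ww=max((m[r,x:x+w]>0).sum() for r in range(y,y+h))
    print(ctr,(w,h),'depth from 24mm',c['fx']*.024/ww,'expected',-((np.linalg.inv(M)@np.r_[cast('wrist',ctr,.034,cp)[0],1])[2]),cast('wrist',ctr,.034,cp)[0][:2])
```

```text
[ 0.4975 -0.0746  0.1071] [ 1.0239 -0.1954  0.336 ]
[404.6  71. ] (np.int32(36), np.int32(58)) depth from 24mm 0.2591187073802723 expected 0.21840420529188204 [0.5931 0.0447]
[288.6 180.5] (np.int32(27), np.int32(28)) depth from 24mm 0.2591187073802723 expected 0.24372260005381316 [ 0.5073 -0.0384]
[376.8 179.3] (np.int32(30), np.int32(28)) depth from 24mm 0.2332068366422451 expected 0.24337760372503475 [ 0.5809 -0.0373]
[442.5 195.3] (np.int32(21), np.int32(50)) depth from 24mm 0.3682213210140712 expected 0.24752993585526042 [ 0.6381 -0.0509]
[180.4 187.3] (np.int32(30), np.int32(28)) depth from 24mm 0.2332068366422451 expected 0.24553214821261443 [ 0.4162 -0.0443]
[277.9 255.1] (np.int32(38), np.int32(15)) depth from 24mm 0.1841106605070356 expected 0.2645883595431669 [ 0.4984 -0.1069]
```

View pics/w8.png

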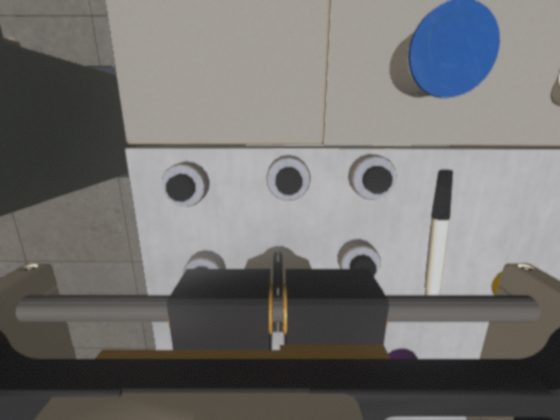

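Emit:
{"method": "apply_moves", "body": {"plan": [[-0.035,0.045,0.009,0,0,0,1],[-0.035,0.078,0.009,0,0,0,1],[-0.035,0.084,0.009,0,0,0,1],[-0.035,0.089,0.009,0,0,0,1],[-0.035,0.089,0.009,0,0,0,1]]}}

```text
time: 10.38
tool_pos: [0.5072, -0.0406, 0.0192]
tool_rot: [-1.57, -0.0, -1.572]
contact_force: [-1.8, 0.3, 2.6]
opening: 0.0003
```

Emit:
{"method": "apply_moves", "body": {"plan": [[0,-0.03,0.01,0,0,0,1],[-0.001,-0.03,0.06,0,0,0,1],[-0.001,-0.01,0.074,0,0,0,1],[-0.001,0,0.074,0,0,0,1],[-0.001,0,0.074,0,0,0,1]]}}

```text
time: 11.0
tool_pos: [0.5811, -0.0393, 0.0189]
tool_rot: [-1.57, -0.0, -1.571]
contact_force: [2.0, -0.3, 2.6]
opening: 0.0003
```

Emit:
{"method": "apply_moves", "body": {"plan": [[0,-0.03,-0.01,0,0,0,1],[0.003,-0.03,-0.06,0,0,0,1],[0.007,-0.03,-0.12,0,0,0,1],[0.007,-0.03,-0.1645,0,0,0,1],[0.007,-0.02,-0.1645,0,0,0,1]]}}

```text
time: 11.62
tool_pos: [0.4129, -0.0455, 0.0393]
tool_rot: [-1.573, 0.0, -1.572]
contact_force: [0.7, 0.5, -0.4]
opening: 0.0003
```

Emit:
{"method": "apply_moves", "body": {"plan": [[0,0.01,0,0,0,0,1],[0,0.015,0,0,0,0,1],[0,0.02,0,0,0,0,1],[0,0.02,0,0,0,0,1],[0,0.02,0,0,0,0,1]]}}

```text
time: 12.25
tool_pos: [0.4175, -0.0462, 0.0189]
tool_rot: [-1.57, -0.0, -1.57]
contact_force: [-1.6, -0.5, 13.3]
opening: 0.0002
```

Emit:
{"method": "apply_moves", "body": {"plan": [[0.01,-0.03,0,0,0,0,1],[0.06,-0.03,0.01,0,0,0,1],[0.091,-0.01,0.01,0,0,0,1],[0.091,0,0.01,0,0,0,1],[0.091,0,0.01,0,0,0,1]]}}

```text
time: 12.88
tool_pos: [0.4286, -0.1392, 0.0187]
tool_rot: [-1.568, -0.003, -1.571]
contact_force: [-1.5, -7.3, 12.2]
opening: 0.0012
```

Emit:
{"method": "apply_moves", "body": {"plan": [[0,-0.03,0.01,0,0,0,1],[-0.004,-0.03,0.06,0,0,0,1],[-0.008,-0.03,0.12,0,0,0,1],[-0.011,-0.03,0.149,0,0,0,1],[-0.011,-0.02,0.149,0,0,0,1]]}}

```text
time: 13.5
tool_pos: [0.5777, -0.1251, 0.0378]
tool_rot: [-1.569, -0.0, -1.569]
contact_force: [-0.4, -0.1, -0.6]
opening: 0.0003
```

Emit:
{"method": "apply_moves", "body": {"plan": [[0,0.01,0,0,0,0,1],[0,0.015,0,0,0,0,1],[0,0.02,0,0,0,0,1],[0,0.02,0,0,0,0,1],[0,0.02,0,0,0,0,1]]}}

```text
time: 14.12
tool_pos: [0.5739, -0.1255, 0.0196]
tool_rot: [-1.573, 0.001, -1.571]
contact_force: [-5.4, 3.7, 12.6]
opening: 0.0003
```

Emit:
{"method": "apply_moves", "body": {"plan": [[0,-0.03,0,0,0,0,1],[-0.03,-0.07,-0.03,0,0,0,1],[-0.06,-0.12,-0.07,0,0,0,1],[-0.08,-0.16,-0.07,0,0,0,1],[-0.08,-0.16,-0.07,0,0,0,1]]}}

```text
time: 14.75
tool_pos: [0.5063, -0.0453, 0.1821]
tool_rot: [-1.564, -0.002, -1.57]
contact_force: [-0.1, -0.8, 0.7]
opening: 0.0004
```

```bash
cat >> h.py <<'E'
def caps(im,cp,thr=105):
    m=(im.max(2)<thr).astype(np.uint8);m[265:]=0;m[:,:60]=0
    m=cv2.morphologyEx(m,cv2.MORPH_OPEN,np.ones((5,5)));out=[]
    cam=cp[1][:3,3]
    for c,st in blobs(m,150,2500):
        if max(st[2],st[3])>1.7*min(st[2],st[3]):continue
        p=cast('wrist',c,.034,cp)[0];d=(cam-p)[:2]/(cam[2]-.034)*.007  # side face of cap pulls centroid to camera
        p[:2]-=d
        if p[0]<.38:continue
        out.append((c,st[2:4],p[:2].round(4)))
    return out
E
python3 - <<'E'
from h import *
im,cp=shot('wrist','w9');print(tool()[:3,3])
for o in caps(im,cp):print(*o)
E
```

```text
[ 0.50558301 -0.0458423   0.17997221]
[506.2  84.5] [17 13] [0.7418 0.0728]
[485.   98.5] [13 18] [0.723  0.0595]
[491.5 115.8] [20 14] [0.7336 0.0425]
[276.9 192.4] [19 20] [ 0.5075 -0.0398]
[343.7 191.4] [20 20] [ 0.5833 -0.0388]
[194.  198.8] [21 20] [ 0.413  -0.0471]
[548.3 255.1] [19 23] [ 0.8402 -0.1191]
[334.9 257.5] [19 15] [ 0.5783 -0.1214]
```

Emit:
{"method": "apply_moves", "body": {"plan": [[0.04,0.02,0,0,0,0,1],[0.08,0.04,0,0,0,0,1],[0.12,0.06,0,0,0,0,1],[0.12,0.06,0,0,0,0,1],[0.12,0.06,0,0,0,0,1]]}}

```text
time: 15.42
tool_pos: [0.5047, -0.1659, 0.1174]
tool_rot: [-1.573, 0.001, -1.572]
contact_force: [-0.6, 0.2, -0.2]
opening: 0.0003
```

Run:
```python
from h import *
im,cp=shot('wrist','w10');print(tool()[:3,3])
for o in caps(im,cp):print(*o)
```

```text
[ 0.50509612 -0.16553687  0.11802169]
[375.5  62.5] [32 34] [ 0.5835 -0.039 ]
[280.   64.1] [29 33] [ 0.5075 -0.0399]
[162.9  75. ] [33 33] [ 0.4131 -0.0476]
[360.5 168.5] [28 26] [ 0.5787 -0.1232]
[270.4 177.6] [26 26] [ 0.4989 -0.1312]
[187. 181.] [27 27] [ 0.4241 -0.1341]
```

Emit:
{"method": "apply_moves", "body": {"plan": [[-0.06,0,0.0025,0,0,0,-0.22],[-0.12,0.02,0.0025,0,0,0,-0.22],[-0.1255,0.058,0.0025,0,0,0,-0.22],[-0.1255,0.058,0.0025,0,0,0,-0.22],[-0.1255,0.058,0.0025,0,0,0,-0.22]]}}

```text
time: 16.1
tool_pos: [0.5089, -0.0407, 0.0618]
tool_rot: [-1.569, -0.001, -1.57]
contact_force: [0.2, -0.2, 0.2]
opening: 0.0461
```

Emit:
{"method": "apply_moves", "body": {"plan": [[0,0.02,0,0,0,0,-0.22],[0,0.035,0,0,0,0,-0.22],[0,0.045,0,0,0,0,-0.22],[0,0.049,0,0,0,0,-0.22],[0,0.049,0,0,0,0,-0.22]]}}

```text
time: 16.73
tool_pos: [0.5081, -0.0406, 0.0116]
tool_rot: [-1.571, 0.0, -1.571]
contact_force: [0.5, 0.3, -0.4]
opening: 0.0561
```

Emit:
{"method": "apply_moves", "body": {"plan": [[0,0.002,0,0,0,0,-0.22],[0,0.005,0,0,0,0,-0.22],[0,0.008,0,0,0,0,-0.22],[0,0.01,0,0,0,0,-0.22],[0,0.01,0,0,0,0,-0.22]]}}

```text
time: 17.35
tool_pos: [0.5079, -0.0404, 0.0013]
tool_rot: [-1.571, 0.0, -1.571]
contact_force: [-0.8, -0.9, 0.0]
opening: 0.056
```

Emit:
{"method": "apply_moves", "body": {"plan": [[0,0.003,0,0,0,0,-0.22],[0,0.006,0,0,0,0,-0.22],[0,0.006,0,0,0,0,-0.22],[0,0.006,0,0,0,0,1],[0,0.006,0,0,0,0,1]], "squeeze": 25}}

```text
time: 17.98
tool_pos: [0.508, -0.0405, -0.0044]
tool_rot: [-1.571, -0.0, -1.571]
contact_force: [-0.9, 0.3, 0.5]
opening: 0.0402
```

Emit:
{"method": "apply_moves", "body": {"plan": [[0,0,0,0,0,0,1],[0,0,0,0,0,0,1],[0,-0.01,0,0,0,0,1],[0,-0.03,0,0,0,0,1],[0,-0.06,0,0,0,0,1]]}}

```text
time: 18.6
tool_pos: [0.5075, -0.0404, 0.0561]
tool_rot: [-1.572, 0.0, -1.571]
contact_force: [1.1, 0.1, -1.0]
opening: 0.0393
```

Run:
```python
from h import *
im,cp=shot('wrist','w11');s=robot.observe();print(s['tool_pos'],s['opening'],s['contact_force'])
a,_=shot('scene','s11')
cv2.imwrite('pics/p5.png',np.hstack([im[150:350,150:500],cv2.resize(a[180:330,160:400],(450,281))[:200]]))
```

```text
[ 0.50997724 -0.04083964  0.06013949] 0.03948220851949263 [ 1.72629222 -0.55826452  1.92690831]
```

View pics/p5.png

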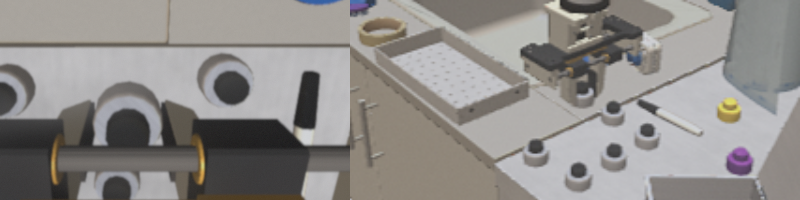

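Emit:
{"method": "apply_moves", "body": {"plan": [[-0.03,-0.05,-0.01,0,0,0,1],[-0.08,-0.06,-0.03,0,0,0,1],[-0.13,-0.06,-0.05,0,0,0,1],[-0.18,-0.06,-0.076,0,0,0,1],[-0.21,-0.06,-0.076,0,0,0,1]]}}

```text
time: 19.32
tool_pos: [0.4296, 0.1713, 0.1152]
tool_rot: [-1.573, -0.0, -1.569]
contact_force: [-0.3, 0.0, 0.0]
opening: 0.0394
```

Run:
```python
from h import *
np.set_printoptions(precision=4,suppress=True)
im,cp=shot('wrist','w12');s=robot.observe();print(s['tool_pos'],s['opening'],s['contact_force'])
```

```text
[0.4308 0.1737 0.1155] 0.03919165765702372 [ 0.0248  2.2725 -0.0314]
```

View pics/w12.png

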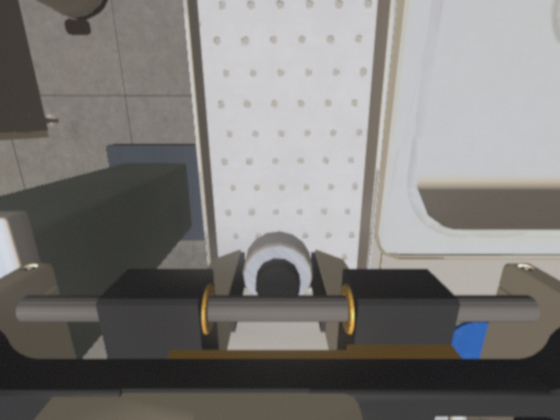

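Emit:
{"method": "apply_moves", "body": {"plan": [[0.0145,0.03,0.006,0,0,0,1],[0.0145,0.07,0.006,0,0,0,1],[0.0145,0.1,0.006,0,0,0,1],[0.0145,0.112,0.006,0,0,0,1],[0.0145,0.116,0.006,0,0,0,1]]}}

```text
time: 20.0
tool_pos: [0.4369, 0.1547, 0.0006]
tool_rot: [-1.573, -0.001, -1.57]
contact_force: [-11.8, -2.3, 36.8]
opening: 0.0396
```

Emit:
{"method": "apply_moves", "body": {"plan": [[0,0.001,0,0,0,0,1],[0,0.001,0,0,0,0,-0.22],[0,0.001,0,0,0,0,-0.22],[0,0.001,0,0,0,0,-0.22],[0,-0.04,0,0,0,0,-0.22]]}}

```text
time: 20.62
tool_pos: [0.4361, 0.1546, 0.0379]
tool_rot: [-1.577, -0.001, -1.571]
contact_force: [-0.1, 0.6, -0.3]
opening: 0.056
```

Emit:
{"method": "apply_moves", "body": {"plan": [[0.03,-0.06,0.03,0,0,0,-0.22],[0.08,-0.08,0.06,0,0,0,-0.22],[0.13,-0.08,0.1,0,0,0,-0.22],[0.17,-0.08,0.13,0,0,0,-0.22],[0.194,-0.06,0.145,0,0,0,-0.22]]}}

```text
time: 21.25
tool_pos: [0.5858, -0.0421, 0.1006]
tool_rot: [-1.566, -0.001, -1.573]
contact_force: [0.5, -0.2, -1.0]
opening: 0.0558
```

Run:
```python
from h import *
np.set_printoptions(precision=4,suppress=True)
im,cp=shot('wrist','w13');s=robot.observe();print(s['tool_pos'],s['opening'],s['contact_force'])
for o in caps(im,cp):print(*o)
a,_=shot('scene','s13')
m=np.zeros(a.shape[:2],bool);m[190:290,180:340]=a.max(2)[190:290,180:340]<75
for c,st in blobs(m,15,100):print('scene',c,st[2:],cast('scene',c,.033)[0])
T=tool();T[:3,3]=[.4308,.1737,.1155];cp=pose('wrist',T)
print(cast('wrist',[(212,225),(362,225),(207,120),(369,120)],.002,cp))
```

```text
[ 0.5848 -0.0438  0.0968] 0.05545300958309575 [ 0.0175 -2.7533 -2.588 ]
[481.4  76.8] [23 23] [0.7414 0.0718]
[452.4  94.3] [16 26] [0.7216 0.0596]
[464.6 116. ] [29 25] [0.7341 0.0438]
[104.9 213.7] [28 33] [ 0.4376 -0.0352]
[273.9 216.1] [25 27] [ 0.5837 -0.0382]
[ 79.6 226.5] [32 28] [ 0.4134 -0.0469]
[550.6 246.6] [20 32] [ 0.8338 -0.0685]
scene [289.  193.1] [31  8 81] [0.7617 0.2127 0.033 ]
scene [322.9 191.8] [ 8  5 28] [0.8726 0.1402 0.033 ]
scene [301.2 199.1] [10  8 45] [0.7624 0.1456 0.033 ]
scene [310.  205.7] [ 5 15 51] [0.7501 0.0866 0.033 ]
scene [226.4 225.8] [ 6  5 27] [0.4352 0.1528 0.033 ]
scene [299.9 237.2] [ 7  5 23] [ 0.5738 -0.048   0.033 ]
scene [318.4 236.8] [ 9  7 29] [ 0.6205 -0.0823  0.033 ]
scene [318.5 250.6] [ 7  4 17] [ 0.5651 -0.1369  0.033 ]
scene [258.7 258. ] [ 7  7 38] [ 0.4049 -0.0569  0.033 ]
scene [300.3 261.5] [ 6  5 17] [ 0.4855 -0.1436  0.033 ]
scene [280.8 270.8] [ 7  7 33] [ 0.4144 -0.1421  0.033 ]
[[0.364  0.1554 0.002 ]
 [0.5175 0.1548 0.002 ]
 [0.3669 0.2576 0.002 ]
 [0.5154 0.257  0.002 ]]
```

Emit:
{"method": "apply_moves", "body": {"plan": [[0,0.04,0.001,0,0,0,-0.15],[0,0.08,0.001,0,0,0,-0.15],[0,0.1,0.001,0,0,0,-0.15],[0,0.104,0.001,0,0,0,-0.15],[0,0.104,0.001,0,0,0,1]]}}

```text
time: 21.98
tool_pos: [0.5843, -0.0385, -0.0037]
tool_rot: [-1.57, -0.0, -1.57]
contact_force: [-0.2, 0.4, -0.0]
opening: 0.0467
```

Emit:
{"method": "apply_moves", "body": {"plan": [[0,0,0,0,0,0,1],[0,0,0,0,0,0,1],[0,-0.02,0,0,0,0,1],[0,-0.07,0,0,0,0,1],[0,-0.12,0,0,0,0,1]]}}

```text
time: 22.6
tool_pos: [0.5837, -0.039, 0.117]
tool_rot: [-1.571, 0.0, -1.571]
contact_force: [1.3, -0.1, -0.7]
opening: 0.0391
```

Emit:
{"method": "apply_moves", "body": {"plan": [[-0.04,0,-0.03,0,0,0,1],[-0.09,0,-0.06,0,0,0,1],[-0.14,0,-0.09,0,0,0,1],[-0.19,0,-0.12,0,0,0,1],[-0.235,0,-0.144,0,0,0,1]]}}

```text
time: 23.22
tool_pos: [0.4388, 0.1975, 0.1161]
tool_rot: [-1.57, 0.0, -1.571]
contact_force: [0.7, -0.9, -0.4]
opening: 0.039
```

Emit:
{"method": "apply_moves", "body": {"plan": [[-0.039,0.03,0,0,0,0,1],[-0.039,0.07,0,0,0,0,1],[-0.039,0.1,0,0,0,0,1],[-0.039,0.109,0,0,0,0,1],[-0.039,0.112,0,0,0,0,1]]}}

```text
time: 23.85
tool_pos: [0.4405, 0.235, 0.0039]
tool_rot: [-1.57, 0.0, -1.571]
contact_force: [-0.2, 1.8, -1.3]
opening: 0.0392
```

Emit:
{"method": "apply_moves", "body": {"plan": [[0,0.0015,0,0,0,0,1],[0,0.0025,0,0,0,0,1],[0,0.0025,0,0,0,0,-0.22],[0,0.0025,0,0,0,0,-0.22],[0,0.0025,0,0,0,0,-0.22]]}}

```text
time: 24.48
tool_pos: [0.4403, 0.235, 0.0013]
tool_rot: [-1.57, 0.0, -1.571]
contact_force: [-0.2, -0.3, 0.3]
opening: 0.0555
```

Emit:
{"method": "apply_moves", "body": {"plan": [[0,-0.05,0,0,0,0,-0.22],[0.05,-0.1,0.01,0,0,0,-0.22],[0.11,-0.1,0.02,0,0,0,-0.22],[0.17,-0.1,0.03,0,0,0,-0.22],[0.23,-0.1,0.04,0,0,0,-0.22]]}}

```text
time: 25.1
tool_pos: [0.4801, 0.0047, 0.1015]
tool_rot: [-1.57, -0.0, -1.57]
contact_force: [0.3, 0.8, -0.5]
opening: 0.0562
```

Emit:
{"method": "apply_moves", "body": {"plan": [[0.06,0,0.01,0,0,0,-0.22],[0.12,0,0.019,0,0,0,-0.22],[0.136,0,0.019,0,0,0,-0.22],[0.136,0,0.019,0,0,0,-0.22],[0.136,0,0.019,0,0,0,-0.22]]}}

```text
time: 25.72
tool_pos: [0.4984, -0.1278, 0.1009]
tool_rot: [-1.571, 0.001, -1.57]
contact_force: [-1.4, 0.2, 0.0]
opening: 0.0564
```

Run:
```python
from h import *
np.set_printoptions(precision=4,suppress=True)
im,cp=shot('wrist','w14');s=robot.observe();print(s['tool_pos'],s['opening'],s['contact_force'])
for o in caps(im,cp):print(*o)
a,_=shot('scene','s14')
m=np.zeros(a.shape[:2],bool);m[190:290,180:340]=a.max(2)[190:290,180:340]<75
for c,st in blobs(m,15,100):print('scene',c,st[2:],cast('scene',c,.033)[0])
```

```text
[ 0.4985 -0.1277  0.101 ] 0.05619794417039634 [0.4379 0.1988 0.2592]
[168.7 124.1] [32 30] [ 0.4129 -0.0474]
[369.  215.1] [29 27] [ 0.5786 -0.123 ]
[277.3 223.5] [25 26] [ 0.4988 -0.1307]
[192.5 226.8] [28 27] [ 0.4241 -0.1338]
scene [280.4 212.3] [26 13 78] [0.6337 0.1144 0.033 ]
scene [313.9 206.9] [ 7  5 17] [0.7544 0.0711 0.033 ]
scene [322.8 208.7] [13  8 46] [0.7692 0.0416 0.033 ]
scene [214.2 216.1] [ 6  5 25] [0.4396 0.2334 0.033 ]
scene [299.4 218.4] [10  9 48] [0.6554 0.0412 0.033 ]
scene [309.4 223.2] [ 5 15 54] [ 0.6588 -0.0034  0.033 ]
scene [226.4 225.8] [ 6  5 27] [0.4352 0.1528 0.033 ]
scene [318.6 236.8] [10  7 31] [ 0.6209 -0.0827  0.033 ]
scene [318.5 249.7] [ 7  6 25] [ 0.5685 -0.1335  0.033 ]
scene [258.7 257.9] [ 7  7 38] [ 0.4052 -0.0565  0.033 ]
scene [301.1 261.2] [ 6  6 18] [ 0.4882 -0.1439  0.033 ]
scene [281.  270.8] [ 7  7 34] [ 0.4148 -0.1424  0.033 ]
```

Emit:
{"method": "apply_moves", "body": {"plan": [[0.003,0.04,0,0,0,0,-0.15],[0.003,0.08,0,0,0,0,-0.15],[0.003,0.101,0,0,0,0,-0.15],[0.003,0.1055,0,0,0,0,-0.15],[0.003,0.1055,0,0,0,0,1]]}}

```text
time: 26.45
tool_pos: [0.4991, -0.1318, -0.004]
tool_rot: [-1.57, -0.0, -1.57]
contact_force: [-0.3, 0.7, -0.1]
opening: 0.0471
```

Emit:
{"method": "apply_moves", "body": {"plan": [[0,0,0,0,0,0,1],[0,0,0,0,0,0,1],[0,-0.02,0,0,0,0,1],[0,-0.07,0,0,0,0,1],[0,-0.12,0,0,0,0,1]]}}

```text
time: 27.08
tool_pos: [0.4984, -0.1324, 0.117]
tool_rot: [-1.571, 0.0, -1.571]
contact_force: [1.4, -0.7, -0.7]
opening: 0.039
```

Emit:
{"method": "apply_moves", "body": {"plan": [[-0.05,0,-0.01,0,0,0,1],[-0.1,0,-0.02,0,0,0,1],[-0.15,0,-0.03,0,0,0,1],[-0.2,0,-0.04,0,0,0,1],[-0.25,0,-0.05,0,0,0,1]]}}

```text
time: 27.7
tool_pos: [0.4484, 0.1191, 0.1161]
tool_rot: [-1.57, 0.0, -1.571]
contact_force: [1.0, 0.2, -2.0]
opening: 0.0395
```

Emit:
{"method": "apply_moves", "body": {"plan": [[-0.05,0,-0.005,0,0,0,1],[-0.1,0,-0.009,0,0,0,1],[-0.15,0,-0.009,0,0,0,1],[-0.193,0,-0.009,0,0,0,1],[-0.193,0.02,-0.009,0,0,0,1]]}}

```text
time: 28.32
tool_pos: [0.4405, 0.314, 0.0968]
tool_rot: [-1.566, 0.003, -1.567]
contact_force: [-0.4, -0.3, -0.8]
opening: 0.039
```

Emit:
{"method": "apply_moves", "body": {"plan": [[0,0.04,0,0,0,0,1],[0,0.08,0,0,0,0,1],[0,0.09,0,0,0,0,1],[0,0.093,0,0,0,0,1],[0,0.094,0,0,0,0,1]]}}

```text
time: 28.95
tool_pos: [0.4407, 0.311, 0.0029]
tool_rot: [-1.569, 0.001, -1.571]
contact_force: [-1.2, -0.5, 4.8]
opening: 0.0391
```

Emit:
{"method": "apply_moves", "body": {"plan": [[0,0,0,0,0,0,-0.22],[0,0,0,0,0,0,-0.22],[0,0,0,0,0,0,-0.22],[0,-0.05,0,0,0,0,-0.22],[0.03,-0.1,0,0,0,0,-0.22]]}}

```text
time: 29.58
tool_pos: [0.4397, 0.2813, 0.1025]
tool_rot: [-1.571, 0.0, -1.569]
contact_force: [1.3, 0.3, 0.6]
opening: 0.0563
```

Emit:
{"method": "apply_moves", "body": {"plan": [[0.06,0,0,0,0,0,-0.22],[0.12,0,-0.005,0,0,0,-0.22],[0.18,0,-0.01,0,0,0,-0.22],[0.24,0,-0.02,0,0,0,-0.22],[0.3,0,-0.0265,0,0,0,-0.22]]}}

```text
time: 30.2
tool_pos: [0.4128, -0.0212, 0.1019]
tool_rot: [-1.57, -0.0, -1.57]
contact_force: [0.7, -0.5, -0.4]
opening: 0.0556
```

Emit:
{"method": "apply_moves", "body": {"plan": [[0.0285,0,0,0,0,0,-0.22],[0.0285,0,0,0,0,0,-0.22],[0.0285,0,0,0,0,0,-0.22],[0.0285,0,0,0,0,0,-0.22],[0.0285,0,0,0,0,0,-0.22]]}}

```text
time: 30.82
tool_pos: [0.4133, -0.047, 0.1015]
tool_rot: [-1.571, 0.0, -1.569]
contact_force: [-0.4, 0.3, -0.1]
opening: 0.0561
```

Run:
```python
from h import *
np.set_printoptions(precision=4,suppress=True)
im,cp=shot('wrist','w15');s=robot.observe();print(s['tool_pos'],s['opening'],s['contact_force'],s['qpos'])
for o in caps(im,cp):print(*o)
a,_=shot('scene','s15')
m=np.zeros(a.shape[:2],bool);m[190:290,180:340]=a.max(2)[190:290,180:340]<75
for c,st in blobs(m,15,100):print('scene',c,st[2:],cast('scene',c,.033)[0])
```

```text
[ 0.4133 -0.0472  0.1015] 0.05611824218986329 [ 0.0336  1.2803 -0.4938] [-0.2983  0.2943  1.9705  0.      0.8768 -0.2999]
[275.9 219.9] [25 25] [ 0.4125 -0.0468]
scene [256.7 195.2] [ 6  5 19] [0.6533 0.2745 0.033 ]
scene [269.8 204.8] [ 8  5 18] [0.6413 0.1818 0.033 ]
scene [279.6 206.5] [10  9 50] [0.6603 0.1497 0.033 ]
scene [202.4 207.9] [ 6  5 25] [0.4395 0.3108 0.033 ]
scene [253.3 216.4] [11 10 57] [0.5421 0.1492 0.033 ]
scene [214.2 216.1] [ 6  5 25] [0.4396 0.2334 0.033 ]
scene [267.1 221.9] [ 4 15 42] [0.5549 0.0905 0.033 ]
scene [226.5 225.7] [ 6  6 28] [0.4359 0.1531 0.033 ]
scene [318.4 236.9] [ 9  7 27] [ 0.62   -0.0827  0.033 ]
scene [318.7 250.2] [ 7  6 20] [ 0.5671 -0.1357  0.033 ]
scene [258.7 257.9] [ 7  7 40] [ 0.4052 -0.0565  0.033 ]
scene [281.2 270.9] [ 7  7 32] [ 0.415  -0.1431  0.033 ]
```

Emit:
{"method": "apply_moves", "body": {"plan": [[0,0.04,0,0,0,0,-0.22],[0,0.08,0,0,0,0,-0.22],[0,0.101,0,0,0,0,-0.22],[0,0.106,0,0,0,0,-0.22],[0,0.106,0,0,0,0,1]]}}

```text
time: 31.55
tool_pos: [0.4135, -0.0478, -0.0042]
tool_rot: [-1.571, -0.0, -1.571]
contact_force: [0.0, -0.6, 0.2]
opening: 0.0501
```

Emit:
{"method": "apply_moves", "body": {"plan": [[0,0,0,0,0,0,1],[0,0,0,0,0,0,1],[0,-0.03,0,0,0,0,1],[0,-0.09,0,0,0,0,1],[0,-0.15,0,0,0,0,1]]}}

```text
time: 32.17
tool_pos: [0.4128, -0.0478, 0.1475]
tool_rot: [-1.571, 0.0, -1.571]
contact_force: [1.5, 0.0, -0.8]
opening: 0.0387
```

Emit:
{"method": "apply_moves", "body": {"plan": [[0.04,-0.015,-0.005,0,-10.2,0,1],[0.09,-0.015,-0.01,0,-20.4,0,1],[0.14,-0.015,-0.015,0,-30.6,0,1],[0.19,-0.015,-0.02,0,-40.8,0,1],[0.24,-0.015,-0.025,0,-51,0,1]]}}

```text
time: 32.8
tool_pos: [0.388, -0.2885, 0.161]
tool_rot: [-1.571, -0.001, -0.686]
contact_force: [0.3, -0.2, -1.2]
opening: 0.0393
```

Run:
```python
from h import *
np.set_printoptions(precision=4,suppress=True)
im,cp=shot('wrist','w16');s=robot.observe();print(s['tool_pos'],s['tool_rot'],s['opening'],s['contact_force'],s['qpos'])
```

```text
[ 0.3878 -0.2949  0.1612] [-1.5743 -0.0048 -0.6758] 0.039099933299535074 [-0.7472 -8.5868 -0.6989] [-0.8057  0.3269  1.7155 -0.0032  1.094  -1.6992]
```

View pics/w16.png

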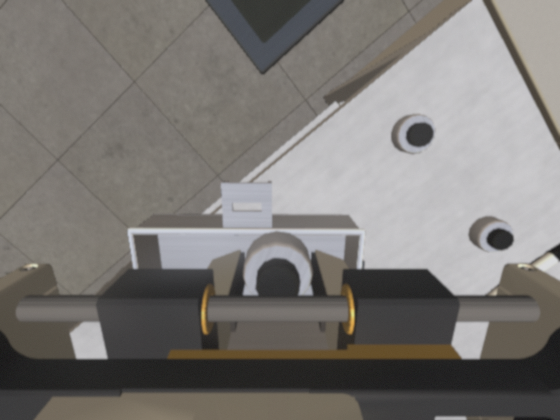

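Run:
```python
from h import *
np.set_printoptions(precision=4,suppress=True)
T=np.eye(4);T[:3,:3]=Ro.from_euler('xyz',[-1.5743,-.0048,-.6758]).as_matrix();T[:3,3]=[.3878,-.2949,.1612]
s=robot.observe();print(s['tool_pos'],s['tool_rot'],s['contact_force'])
for cp in(pose('wrist',T),pose('wrist')):
    q=cast('wrist',[(130,230),(364,231)],.06,cp);d=q[1]-q[0]
    print(q,np.linalg.norm(d),np.degrees(np.arctan2(d[1],d[0])),'slot',cast('wrist',[(247,207)],.047,cp))
    y=d/np.linalg.norm(d);x=np.array([y[1],-y[0],0]);m=q.mean(0);print('centre',m+.075*x,'x',x)
```

```text
[ 0.3878 -0.2949  0.1612] [-1.5743 -0.0048 -0.6758] [-0.7472 -8.5868 -0.6989]
[[ 0.3121 -0.4216  0.06  ]
 [ 0.4571 -0.2422  0.06  ]] 0.23071743625545726 51.04473032180397 slot [[ 0.3684 -0.3196  0.047 ]]
centre [ 0.4429 -0.3791  0.06  ] x [ 0.7776 -0.6287  0.    ]
[[ 0.3121 -0.4216  0.06  ]
 [ 0.4571 -0.2422  0.06  ]] 0.23068848417395113 51.04677594860396 slot [[ 0.3684 -0.3196  0.047 ]]
centre [ 0.4429 -0.379   0.06  ] x [ 0.7777 -0.6287  0.    ]
```

Emit:
{"method": "apply_moves", "body": {"plan": [[0.02,0,-0.04,0,0,0,1],[0.045,0,-0.08,0,0,0,1],[0.07,0,-0.1,0,0,0,1],[0.07,0,-0.1,0,0,0,1],[0.07,0,-0.1,0,0,0,1]]}}

```text
time: 33.48
tool_pos: [0.3782, -0.4076, 0.1604]
tool_rot: [-1.57, 0.001, -0.693]
contact_force: [0.3, 0.9, -1.9]
opening: 0.0392
```

```bash
cat >> h.py <<'E'
BC=np.array([.443,-.379]);BX=np.array([.7777,-.6287]);BY=np.array([.6287,.7777])
def inbox(p):d=np.asarray(p)[:2]-BC;return np.r_[d@BX,d@BY].round(4)
E
python3 - <<'E'
from h import *
s=robot.observe();print(s['tool_pos'],inbox(s['tool_pos']),s['tool_rot'],s['opening'],s['contact_force'])
E
```

```text
[ 0.37822342 -0.40763122  0.16038561] [-0.0324 -0.063 ] [-1.57025160e+00  1.03978052e-03 -6.92674228e-01] 0.039162681413552135 [ 0.25874246  0.85786495 -1.90087643]
```

Emit:
{"method": "apply_moves", "body": {"plan": [[0.002,0.05,0,0,0,0,1],[0.002,0.1,0,0,0,0,1],[0.002,0.135,0,0,0,0,1],[0.002,0.145,0,0,0,0,1],[0.002,0.145,0,0,0,0,1]]}}

```text
time: 34.1
tool_pos: [0.3803, -0.4095, 0.0161]
tool_rot: [-1.571, -0.0, -0.692]
contact_force: [-0.1, 0.0, 0.1]
opening: 0.0392
```

Emit:
{"method": "apply_moves", "body": {"plan": [[0,0.002,0,0,0,0,1],[0,0.004,0,0,0,0,1],[0,0.006,0,0,0,0,1],[0,0.006,0,0,0,0,1],[0,0.006,0,0,0,0,1]]}}

```text
time: 34.72
tool_pos: [0.38, -0.41, 0.0096]
tool_rot: [-1.571, -0.0, -0.693]
contact_force: [0.5, -0.3, -0.5]
opening: 0.0393
```

Emit:
{"method": "apply_moves", "body": {"plan": [[0,0.001,0,0,0,0,1],[0,0.002,0,0,0,0,1],[0,0.003,0,0,0,0,1],[0,0.004,0,0,0,0,1],[0,0.004,0,0,0,0,1]]}}

```text
time: 35.35
tool_pos: [0.38, -0.4099, 0.0054]
tool_rot: [-1.571, 0.0, -0.692]
contact_force: [-0.5, 0.3, -0.9]
opening: 0.0393
```

Emit:
{"method": "apply_moves", "body": {"plan": [[0,0.001,0,0,0,0,1],[0,0.002,0,0,0,0,1],[0,0.003,0,0,0,0,1],[0,0.003,0,0,0,0,1],[0,0.003,0,0,0,0,1]]}}

```text
time: 35.98
tool_pos: [0.38, -0.4099, 0.0025]
tool_rot: [-1.571, -0.0, -0.692]
contact_force: [1.2, 0.7, -1.2]
opening: 0.0394
```

Emit:
{"method": "apply_moves", "body": {"plan": [[0,0.001,0,0,0,0,1],[0,0.0015,0,0,0,0,1],[0,0.002,0,0,0,0,1],[0,0.002,0,0,0,0,1],[0,0.002,0,0,0,0,1]]}}

```text
time: 36.6
tool_pos: [0.38, -0.4099, 0.0005]
tool_rot: [-1.571, -0.0, -0.692]
contact_force: [0.9, 0.3, -1.0]
opening: 0.0393
```

Emit:
{"method": "apply_moves", "body": {"plan": [[0,0,0,0,0,0,-0.22],[0,0,0,0,0,0,-0.22],[0,0,0,0,0,0,-0.22],[0,-0.04,0,0,0,0,-0.22],[0,-0.1,0,0,0,0,-0.22]]}}

```text
time: 37.22
tool_pos: [0.3794, -0.4088, 0.1002]
tool_rot: [-1.57, 0.004, -0.692]
contact_force: [0.6, -0.2, -0.5]
opening: 0.0562
```

Emit:
{"method": "apply_moves", "body": {"plan": [[-0.025,-0.02,0.045,0,0,0,-0.22],[-0.055,-0.02,0.09,0,0,0,-0.22],[-0.08,-0.02,0.14,0,0,0,-0.22],[-0.11,-0.01,0.19,0,0,0,-0.22],[-0.139,0,0.242,0,0,0,-0.22]]}}

```text
time: 37.85
tool_pos: [0.4278, -0.1334, 0.1008]
tool_rot: [-1.57, -0.002, -0.693]
contact_force: [1.4, -1.1, 0.6]
opening: 0.0561
```

Emit:
{"method": "apply_moves", "body": {"plan": [[0,0,0,0,0,0,-0.22],[0,0,0,0,0,0,-0.22],[0,0,0,0,0,0,-0.22],[0,0,0,0,0,0,-0.22],[0,0,0,0,0,0,-0.22]]}}

```text
time: 38.48
tool_pos: [0.4274, -0.1357, 0.1006]
tool_rot: [-1.571, -0.0, -0.694]
contact_force: [-0.0, -0.1, 0.8]
opening: 0.0558
```

Run:
```python
from h import *
np.set_printoptions(precision=4,suppress=True)
im,cp=shot('wrist','w17');s=robot.observe();print(s['tool_pos'],s['opening'],s['contact_force'],s['qpos'])
for o in caps(im,cp):print(*o)
a,_=shot('scene','s17')
m=np.zeros(a.shape[:2],bool);m[190:370,180:420]=a.max(2)[190:370,180:420]<75
for c,st in blobs(m,15,70):print('scene',c,st[2:],(p:=cast('scene',c,.033)[0]),inbox(p))
```

```text
[ 0.4274 -0.1355  0.1005] 0.055761940693037214 [-0.9194  0.5033  0.0203] [-0.4783  0.3468  1.8901  0.      0.9045 -1.3555]
[276.  215.6] [25 26] [ 0.4232 -0.1342]
[545.4 244.5] [31 38] [0.5989 0.034 ]
scene [286. 191.] [25  4 64] [0.7653 0.2341 0.033 ] [-0.1348  0.6795]
scene [202.4 207.9] [ 6  5 25] [0.4395 0.3108 0.033 ] [-0.4364  0.5343]
scene [214.2 216.1] [ 6  5 25] [0.4396 0.2334 0.033 ] [-0.3877  0.4742]
scene [226.4 225.8] [ 6  5 27] [0.4352 0.1528 0.033 ] [-0.3404  0.4087]
scene [318.6 236.8] [10  7 31] [ 0.6209 -0.0827  0.033 ] [-0.0479  0.3423]
scene [318.4 249.8] [ 7  6 24] [ 0.5679 -0.1337  0.033 ] [-0.0571  0.2693]
scene [281.1 270.9] [ 7  7 35] [ 0.4147 -0.1429  0.033 ] [-0.1704  0.1658]
```

Emit:
{"method": "apply_moves", "body": {"plan": [[-0.004,0.04,-0.001,0,0,0,-0.22],[-0.004,0.08,-0.001,0,0,0,-0.22],[-0.004,0.1,-0.001,0,0,0,-0.22],[-0.004,0.105,-0.001,0,0,0,-0.22],[-0.004,0.105,-0.001,0,0,0,1]]}}

```text
time: 39.2
tool_pos: [0.4241, -0.1333, -0.0042]
tool_rot: [-1.571, -0.0, -0.692]
contact_force: [-0.4, -0.0, 0.1]
opening: 0.05
```

Emit:
{"method": "apply_moves", "body": {"plan": [[0,0,0,0,0,0,1],[0,0,0,0,0,0,1],[0,-0.03,0,0,0,0,1],[0,-0.09,0,0,0,0,1],[0,-0.15,0,0,0,0,1]]}}

```text
time: 39.83
tool_pos: [0.4233, -0.1329, 0.1474]
tool_rot: [-1.571, 0.0, -0.693]
contact_force: [0.9, -0.3, -1.8]
opening: 0.0391
```

Emit:
{"method": "apply_moves", "body": {"plan": [[0.035,0,-0.035,0,0,0,1],[0.07,0,-0.07,0,0,0,1],[0.11,0,-0.105,0,0,0,1],[0.15,0,-0.14,0,0,0,1],[0.189,0,-0.178,0,0,0,1]]}}

```text
time: 40.45
tool_pos: [0.4557, -0.3923, 0.1459]
tool_rot: [-1.571, -0.0, -0.692]
contact_force: [0.3, -0.2, -1.8]
opening: 0.0392
```

Emit:
{"method": "apply_moves", "body": {"plan": [[0,0,0,0,0,0,1],[0,0,0,0,0,0,1],[0,0.03,0,0,0,0,1],[0,0.06,0,0,0,0,1],[0,0.06,0,0,0,0,1]]}}

```text
time: 41.08
tool_pos: [0.4546, -0.3881, 0.0839]
tool_rot: [-1.57, 0.005, -0.691]
contact_force: [-0.1, 0.2, -0.8]
opening: 0.0391
```

Run:
```python
from h import *
im,cp=shot('wrist','w18');s=robot.observe();print(s['tool_pos'],inbox(s['tool_pos']),s['opening'],s['contact_force'])
```

```text
[ 0.45552082 -0.38930579  0.08559892] [ 0.0162 -0.0001] 0.03875500237116254 [ 0.18643842 -0.28108644 -1.61520028]
```

Emit:
{"method": "apply_moves", "body": {"plan": [[0,0.04,0,0,0,0,1],[0,0.07,0,0,0,0,1],[0,0.08,0,0,0,0,1],[0,0.083,0,0,0,0,1],[0,0.085,0,0,0,0,1]]}}

```text
time: 41.75
tool_pos: [0.4564, -0.3915, 0.0021]
tool_rot: [-1.571, -0.003, -0.692]
contact_force: [0.5, 0.6, -0.5]
opening: 0.0391
```

Emit:
{"method": "apply_moves", "body": {"plan": [[0,0,0,0,0,0,1],[0,0,0,0,0,0,-0.22],[0,0,0,0,0,0,-0.22],[0,0,0,0,0,0,-0.22],[0,-0.04,0,0,0,0,-0.22]]}}

```text
time: 42.38
tool_pos: [0.454, -0.3891, 0.0382]
tool_rot: [-1.57, 0.007, -0.693]
contact_force: [0.2, -1.0, 0.4]
opening: 0.0562
```

Emit:
{"method": "apply_moves", "body": {"plan": [[0,-0.06,0,0,0,0,-0.22],[-0.01,-0.08,0.05,0,0,0,-0.22],[-0.03,-0.08,0.1,0,0,0,-0.22],[-0.05,-0.08,0.16,0,0,0,-0.22],[-0.06,-0.07,0.22,0,0,0,-0.22]]}}

```text
time: 43.0
tool_pos: [0.5507, -0.1817, 0.1115]
tool_rot: [-1.57, -0.002, -0.693]
contact_force: [0.5, -0.8, 0.4]
opening: 0.056
```

Emit:
{"method": "apply_moves", "body": {"plan": [[-0.01,0,0.04,0,0,0,-0.22],[-0.012,0.01,0.064,0,0,0,-0.22],[-0.012,0.01,0.064,0,0,0,-0.22],[-0.012,0.01,0.064,0,0,0,-0.22],[-0.012,0.01,0.064,0,0,0,-0.22]]}}

```text
time: 43.62
tool_pos: [0.5812, -0.1274, 0.1009]
tool_rot: [-1.571, -0.001, -0.694]
contact_force: [0.3, -0.4, -0.2]
opening: 0.0559
```

Run:
```python
from h import *
np.set_printoptions(precision=4,suppress=True)
im,cp=shot('wrist','w19');s=robot.observe();print(s['tool_pos'],s['opening'],s['contact_force'],s['qpos'])
for o in caps(im,cp):print(*o,((o[2]-s['tool_pos'][:2])@np.c_[BX,BY]).round(4))
a,_=shot('scene','s19')
```

```text
[ 0.5812 -0.1274  0.1009] 0.05573700325081633 [-0.2733  0.3767 -0.7329] [-0.3444  0.5773  1.4808 -0.0002  1.0829 -1.2212]
[319.8  48.6] [ 74 102] [ 0.4988 -0.0185] [-0.1326  0.0328]
[457.9 113.2] [40 61] [0.6037 0.0372] [-0.086   0.1421]
[544.9 220.3] [33 37] [0.731  0.0518] [0.0038 0.2335]
[279.5 214.8] [26 27] [ 0.5785 -0.1232] [-0.0047  0.0015]
[384.1 223.4] [44 38] [ 0.6434 -0.0577] [0.0046 0.0933]
[524.1 250. ] [42 34] [0.7458 0.0253] [0.032  0.2222]
```

Emit:
{"method": "apply_moves", "body": {"plan": [[-0.005,0.04,0.0015,0,0,0,-0.22],[-0.005,0.08,0.0015,0,0,0,-0.22],[-0.005,0.1,0.0015,0,0,0,-0.22],[-0.005,0.105,0.0015,0,0,0,-0.22],[-0.005,0.105,0.0015,0,0,0,1]]}}

```text
time: 44.35
tool_pos: [0.5789, -0.1224, -0.004]
tool_rot: [-1.571, -0.001, -0.693]
contact_force: [0.1, -0.1, 0.9]
opening: 0.0502
```

Emit:
{"method": "apply_moves", "body": {"plan": [[0,0,0,0,0,0,1],[0,0,0,0,0,0,1],[0,-0.03,0,0,0,0,1],[0,-0.09,0,0,0,0,1],[0,-0.15,0,0,0,0,1]]}}

```text
time: 44.98
tool_pos: [0.5783, -0.1217, 0.1473]
tool_rot: [-1.571, 0.0, -0.692]
contact_force: [1.6, -0.4, -1.0]
opening: 0.0392
```

Emit:
{"method": "apply_moves", "body": {"plan": [[0.005,0,-0.045,0,0,0,1],[0.01,0,-0.09,0,0,0,1],[0.015,0,-0.13,0,0,0,1],[0.02,0,-0.175,0,0,0,1],[0.026,0,-0.219,0,0,0,1]]}}

```text
time: 45.6
tool_pos: [0.4579, -0.308, 0.146]
tool_rot: [-1.571, -0.001, -0.692]
contact_force: [-0.6, 0.0, -1.3]
opening: 0.039
```

Emit:
{"method": "apply_moves", "body": {"plan": [[0,0,0,0,0,0,1],[0,0,0,0,0,0,1],[0,0.03,0,0,0,0,1],[0,0.06,0,0,0,0,1],[0,0.06,0,0,0,0,1]]}}

```text
time: 46.22
tool_pos: [0.4583, -0.3048, 0.0838]
tool_rot: [-1.57, 0.005, -0.691]
contact_force: [-0.5, 0.9, -0.3]
opening: 0.0391
```

Run:
```python
from h import *
im,cp=shot('wrist','w20');s=robot.observe();print(s['tool_pos'],inbox(s['tool_pos']),s['opening'],s['contact_force'])
```

```text
[ 0.45915406 -0.30576874  0.08532826] [-0.0335  0.0671] 0.038993376229069523 [ 0.51163845 -0.59468998 -1.01764297]
```

Emit:
{"method": "apply_moves", "body": {"plan": [[0,0.04,0,0,0,0,1],[0,0.07,0,0,0,0,1],[0,0.08,0,0,0,0,1],[0,0.083,0,0,0,0,1],[0,0.085,0,0,0,0,1]]}}

```text
time: 46.9
tool_pos: [0.4597, -0.3076, 0.0018]
tool_rot: [-1.571, -0.003, -0.692]
contact_force: [-0.3, 0.6, -0.2]
opening: 0.0394
```

Emit:
{"method": "apply_moves", "body": {"plan": [[0,0,0,0,0,0,1],[0,0,0,0,0,0,-0.22],[0,0,0,0,0,0,-0.22],[0,0,0,0,0,0,-0.22],[0,-0.04,0,0,0,0,-0.22]]}}

```text
time: 47.52
tool_pos: [0.4571, -0.3057, 0.0386]
tool_rot: [-1.571, 0.006, -0.693]
contact_force: [-0.3, -0.6, -0.5]
opening: 0.0561
```

Emit:
{"method": "apply_moves", "body": {"plan": [[0,-0.06,0,0,0,0,-0.22],[0.02,-0.11,-0.03,0,0,0,-0.22],[0.04,-0.13,-0.06,0,0,0,-0.22],[0.06,-0.13,-0.067,0,0,0,-0.22],[0.06,-0.13,-0.067,0,0,0,-0.22]]}}

```text
time: 48.15
tool_pos: [0.4622, -0.3978, 0.1703]
tool_rot: [-1.571, -0.0, -0.694]
contact_force: [0.2, -0.3, -0.6]
opening: 0.0557
```

Run:
```python
from h import *
im,cp=shot('wrist','w21');s=robot.observe();print(s['tool_pos'],inbox(s['tool_pos']),s['opening'],s['contact_force'])
for o in caps(im,cp):print(*o,inbox(o[2]))
a,_=shot('scene','s21')
cv2.imwrite('pics/v15.png',np.hstack([im[80:360,100:460],cv2.resize(a[170:380,130:470],(430,266))[:266].copy() if 0 else cv2.resize(a[165:385,130:470],(433,280))]))
```

```text
[ 0.46183306 -0.39667678  0.16993338] [ 0.0258 -0.0019] 0.0560768703935463 [-0.19023504  0.40254155  0.4222233 ]
[343.  144.3] [23 22] [ 0.4599 -0.3077] [-0.0317  0.0661]
[278.5 192.2] [20 21] [ 0.4562 -0.3918] [ 0.0183 -0.0017]
[449.6 230.5] [20 25] [ 0.6152 -0.2706] [0.0658 0.1926]
```

View pics/v15.png

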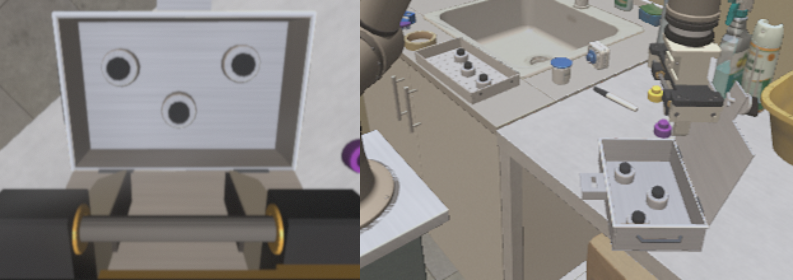

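Emit:
{"method": "apply_moves", "body": {"plan": [[0,-0.04,0.02,0,10,0,1],[0,-0.09,0.04,0,20,0,1],[0,-0.11,0.06,0,30,0,1],[0,-0.11,0.08,0,40,0,1],[0,-0.11,0.08,0,50,0,1]]}}

```text
time: 48.88
tool_pos: [0.5139, -0.3329, 0.2806]
tool_rot: [-1.571, 0.001, -1.568]
contact_force: [0.6, -0.5, -0.0]
opening: 0.0108
```

Emit:
{"method": "apply_moves", "body": {"plan": [[0,0,0,0,10,0,1],[0,0,0,0,20,0,1],[0,0,0,0,30,0,1],[0,0,0,0,39.5,0,1],[0,0,0,0,39.5,0,1]]}}

```text
time: 49.5
tool_pos: [0.513, -0.3343, 0.2802]
tool_rot: [-1.572, 0.0, -2.252]
contact_force: [-1.0, 0.2, -0.4]
opening: 0.0005
```

Run:
```python
from h import *
np.set_printoptions(precision=4,suppress=True)
s=robot.observe();print(s['tool_pos'],inbox(s['tool_pos']),s['opening'],s['contact_force'],s['qpos']);R=tool()[:3,:3]
print('tool x in box',inbox(BC+R[:2,0]),'tool z',inbox(BC+R[:2,2]))
```

```text
[ 0.513  -0.3343  0.2802] [0.0263 0.0788] 0.0005045868950706275 [-1.0254  0.2329 -0.4449] [-0.7027  0.4743  1.1474  0.0001  1.5211 -0.0213]
tool x in box [-0.0015 -1.    ] tool z [ 1.     -0.0015]
```

Emit:
{"method": "apply_moves", "body": {"plan": [[0,0,0.05,0,0,0,1],[0,0,0.1,0,0,0,1],[0,0,0.139,0,0,0,1],[0,0.03,0.139,0,0,0,1],[0,0.07,0.139,0,0,0,1]]}}

```text
time: 50.12
tool_pos: [0.6218, -0.4233, 0.2093]
tool_rot: [-1.57, 0.0, -2.25]
contact_force: [-0.5, 0.2, 1.0]
opening: 0.0006
```

Emit:
{"method": "apply_moves", "body": {"plan": [[0,0.03,0,0,0,0,1],[0,0.05,0,0,0,0,1],[0,0.05,-0.01,0,0,0,1],[0,0.05,-0.025,0,0,0,1],[0,0.05,-0.04,0,0,0,1]]}}

```text
time: 50.75
tool_pos: [0.5902, -0.3975, 0.1607]
tool_rot: [-1.569, 0.0, -2.25]
contact_force: [2.5, -1.5, 2.5]
opening: 0.0004
```

Emit:
{"method": "apply_moves", "body": {"plan": [[0,0,-0.015,0,0,0,1],[0,0,-0.03,0,0,0,1],[0,0,-0.045,0,0,0,1],[0,0,-0.055,0,0,0,1],[0,0,-0.065,0,0,0,1]]}}

```text
time: 51.38
tool_pos: [0.5395, -0.3564, 0.1605]
tool_rot: [-1.57, 0.0, -2.253]
contact_force: [1.5, -1.1, -0.5]
opening: 0.0
```

Run:
```python
from h import *
np.set_printoptions(precision=4,suppress=True)
s=robot.observe();print(s['tool_pos'],inbox(s['tool_pos']),s['contact_force'],s['qpos'])
```

```text
[ 0.5395 -0.3564  0.1605] [0.0608 0.0782] [ 1.5204 -1.1216 -0.541 ] [-0.7024  0.6104  1.2415  0.0001  1.2894 -0.0204]
```

Emit:
{"method": "apply_moves", "body": {"plan": [[0,0.002,-0.018,0,0,0,1],[0,0.006,-0.034,0,0,0,1],[0,0.012,-0.048,0,0,0,1],[0,0.02,-0.06,0,0,0,1],[0,0.032,-0.07,0,0,0,1]]}}

```text
time: 52.0
tool_pos: [0.485, -0.3122, 0.1288]
tool_rot: [-1.57, -0.0, -2.253]
contact_force: [0.6, 0.1, 1.4]
opening: 0.0003
```

Emit:
{"method": "apply_moves", "body": {"plan": [[0,0.013,-0.01,0,0,0,1],[0,0.026,-0.018,0,0,0,1],[0,0.038,-0.025,0,0,0,1],[0,0.048,-0.03,0,0,0,1],[0,0.058,-0.035,0,0,0,1]]}}

```text
time: 52.62
tool_pos: [0.4581, -0.2904, 0.07]
tool_rot: [-1.571, 0.0, -2.254]
contact_force: [0.8, -0.4, -0.2]
opening: 0.0007
```

Emit:
{"method": "apply_moves", "body": {"plan": [[0,0.005,-0.002,0,0,0,1],[0,0.009,-0.003,0,0,0,1],[0,0.012,-0.004,0,0,0,1],[0,0.012,-0.004,0,0,0,1],[0,0.012,-0.004,0,0,0,1]]}}

```text
time: 53.25
tool_pos: [0.4552, -0.2881, 0.0587]
tool_rot: [-1.571, 0.0, -2.255]
contact_force: [-0.0, 0.8, 0.1]
opening: 0.0006
```

Run:
```python
from h import *
np.set_printoptions(precision=4,suppress=True)
s=robot.observe();print(s['tool_pos'],inbox(s['tool_pos']),s['contact_force'])
```

```text
[ 0.4552 -0.2881  0.0587] [-0.0476  0.0784] [-0.0471  0.8128  0.0849]
```

Emit:
{"method": "apply_moves", "body": {"plan": [[0,0.001,0,0,0,0,1],[0,0.002,0,0,0,0,1],[0,0.003,0,0,0,0,1],[0,0.003,0,0,0,0,1],[0,0.003,0,0,0,0,1]]}}

```text
time: 53.88
tool_pos: [0.4551, -0.2879, 0.0555]
tool_rot: [-1.571, 0.0, -2.254]
contact_force: [0.2, 0.4, 1.0]
opening: 0.0004
```

Emit:
{"method": "apply_moves", "body": {"plan": [[0,0.001,0,0,0,0,1],[0,0.002,0,0,0,0,1],[0,0.003,0,0,0,0,1],[0,0.003,0,0,0,0,1],[0,0.003,0,0,0,0,1]]}}

```text
time: 54.5
tool_pos: [0.4553, -0.288, 0.0547]
tool_rot: [-1.569, -0.0, -2.254]
contact_force: [-4.3, 3.8, 18.8]
opening: 0.0006
```

Emit:
{"method": "apply_moves", "body": {"plan": [[0,-0.04,0,0,0,0,0.1],[0.02,-0.09,-0.01,0,0,0,0.1],[0.06,-0.12,-0.03,0,0,0,0.1],[0.108,-0.12,-0.05,0,0,0,0.1],[0.108,-0.12,-0.05,0,0,0,0.1]]}}

```text
time: 55.12
tool_pos: [0.3459, -0.3414, 0.1731]
tool_rot: [-1.57, -0.001, -2.259]
contact_force: [1.2, -0.5, -0.1]
opening: 0.0404
```

Emit:
{"method": "apply_moves", "body": {"plan": [[0,0,0,0,0,0,0.1],[0,0,0,0,0,0,0.1],[0,0,0,0,0,0,0.1],[0,0,0,0,0,0,0.1],[0,0,0,0,0,0,0.1]]}}

```text
time: 55.75
tool_pos: [0.3484, -0.3399, 0.1725]
tool_rot: [-1.571, 0.0, -2.254]
contact_force: [-0.3, -0.5, -0.2]
opening: 0.0412
```

Run:
```python
from h import *
np.set_printoptions(precision=4,suppress=True)
im,cp=shot('wrist','w22');s=robot.observe();print(s['tool_pos'],inbox(s['tool_pos']),s['opening'],s['contact_force'],s['tool_rot'])
tgt=BC-.097*BX;u=proj('wrist',[[*tgt,.105]],cp)[0];print('expected',u)
g=im.max(2);m=(g<90).astype(np.uint8);x0,y0=u.astype(int)
w=np.zeros_like(m);w[y0-50:min(y0+50,262),x0-60:x0+60]=m[y0-50:min(y0+50,262),x0-60:x0+60]
for c,st in blobs(w,100,5000):print(c,st)
cs,_=cv2.findContours(w,0,1)
for c in cs:
    if cv2.contourArea(c)>100:
        r=cv2.minAreaRect(c);b=cv2.boxPoints(r);q=cast('wrist',b,.105,cp);print(r,[inbox(p).tolist() for p in q])
cv2.imwrite('pics/v16.png',cv2.resize(im[100:300,150:400],(750,600),interpolation=2))
```

```text
[ 0.3483 -0.34    0.1725] [-0.0981 -0.0292] 0.04129692153330326 [-0.2783  0.1969 -0.1873] [-1.5707  0.0001 -2.2541]
expected [277.4366 190.1253]
[273.1 182.3] [259 165  29  37 466]
((273.2423095703125, 182.3115234375), (39.90613555908203, 12.278810501098633), 52.12501525878906) [[-0.1141, 0.0164], [-0.1062, 0.0224], [-0.0863, -0.0036], [-0.0944, -0.01]]
```

View pics/v16.png

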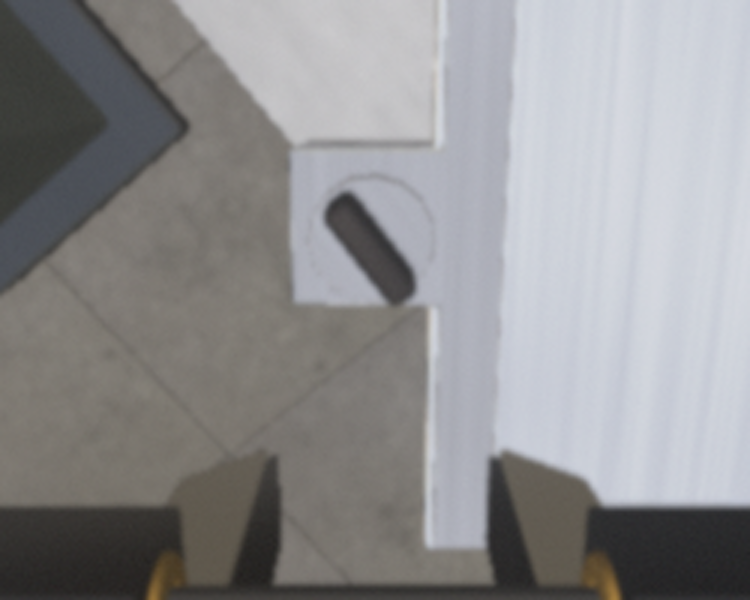

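Emit:
{"method": "apply_moves", "body": {"plan": [[-0.015,0.01,0,0,-10,0,0.1],[-0.03,0.02,0,0,-20,0,0.1],[-0.03,0.03,0,0,-30,0,0.1],[-0.03,0.04,0,0,-37,0,0.1],[-0.03,0.05,0,0,-37,0,0.1]]}}

```text
time: 56.42
tool_pos: [0.3672, -0.3169, 0.1222]
tool_rot: [-1.571, -0.0, -1.61]
contact_force: [0.7, -0.5, 0.3]
opening: 0.0413
```

Emit:
{"method": "apply_moves", "body": {"plan": [[0,0.01,0,0,0,0,0.1],[0,0.025,0,0,0,0,0.1],[0,0.035,0,0,0,0,0.1],[0,0.035,0,0,0,0,0.1],[0,0.035,0,0,0,0,0.1]]}}

```text
time: 57.05
tool_pos: [0.3673, -0.3171, 0.0879]
tool_rot: [-1.57, -0.0, -1.609]
contact_force: [0.2, -0.1, 0.2]
opening: 0.0411
```

Run:
```python
from h import *
np.set_printoptions(precision=4,suppress=True)
im,cp=shot('wrist','w23');s=robot.observe();print(s['tool_pos'],inbox(s['tool_pos']),s['opening'],s['contact_force'],s['tool_rot'],s['qpos'])
g=im.max(2);m=(g<80).astype(np.uint8);w=np.zeros_like(m);w[215:272,255:300]=m[215:272,255:300]
for c,st in blobs(w,60,5000):print(c,st)
print(proj('wrist',[[*s['tool_pos'][:2],.105],[*s['tool_pos'][:2],.083]],cp))
print((g[220:270:4,250:305:3]))
```

```text
[ 0.3674 -0.3172  0.088 ] [-0.0977  0.0005] 0.041316558857532944 [-1.0538  0.2324  0.9078] [-1.57   -0.0008 -1.609 ] [-0.8703  0.4223  1.8081  0.0001  0.9101 -0.8321]
[276.6 261.7] [269 249  15  23 274]
[[276.5694 271.2242]
 [276.6332 254.6716]]
[[180 180 181 184 174 152 131 133 146 138 131 127 129 160 182 182 181 182
  183]
 [179 180 179 147 163 176 181 165 148 146 153 175 178 170 135 144 178 182
  183]
 [178 160 141 180 183 179 155  78  77  76  80 100 177 182 179 174 145 179
  181]
 [174 168 175 179 182 179 128  78  80  82  82  91 174 181 179 180 177 145
  182]
 [158 176 175 178 183 179 119  83  86  84  83  87 165 180 179 177 180 177
  165]
 [171 176 174 177 181 178 116  86  89  88  87  87 163 179 178 177 180 180
  168]
 [173 175 175 177 180 178 118  87  89  89  86  84 162 179 179 178 180 179
  174]
 [173 175 173 177 180 176 116  83  86  85  83  81 163 180 180 178 180 179
  179]
 [173 176 177 178 180 179 120  78  82  79  78  77 162 179 179 178 182 180
  175]
 [167 174 177 179 180 178 117  76  77  74  74  72 163 180 180 178 181 180
  174]
 [126 162 178 178 181 180 118  70  72  71  69  71 163 180 180 179 182 182
  180]
 [121 127 164 178 183 179 125  66  69  64  65  64 162 180 180 179 181 179
  179]
 [121 120 123 129 175 181 125  61  65  63  62  62 163 182 180 181 178 180
  181]]
```

Emit:
{"method": "apply_moves", "body": {"plan": [[-0.003,0.004,0,0,0,0,0.1],[-0.003,0.008,0,0,0,0,0.1],[-0.003,0.01,0,0,0,0,0.1],[-0.003,0.01,0,0,0,0,1],[-0.003,0.01,0,0,0,0,1]], "squeeze": 40}}

```text
time: 57.72
tool_pos: [0.3673, -0.3139, 0.0776]
tool_rot: [-1.571, -0.0, -1.609]
contact_force: [-0.6, -0.9, 0.1]
opening: 0.0256
```

Emit:
{"method": "apply_moves", "body": {"plan": [[0,0,0,0,0,0,1],[0,0,0,0,0,0,1],[0,0,0,0,0,0,1],[0,0,0,0,0,0,1],[0,0,0,0,0,0,1]]}}

```text
time: 58.35
tool_pos: [0.367, -0.3139, 0.0775]
tool_rot: [-1.571, 0.0, -1.609]
contact_force: [-2.8, -1.0, 1.2]
opening: 0.0098
```

Emit:
{"method": "apply_moves", "body": {"plan": [[0,0,0,0,9,0,1],[0,0,0,0,18,0,1],[0,0,0,0,27,0,1],[0,0,0,0,37,0,1],[0,0,0,0,37,0,1]]}}

```text
time: 58.98
tool_pos: [0.3657, -0.3133, 0.0771]
tool_rot: [-1.574, -0.001, -2.256]
contact_force: [-7.8, -0.2, 1.8]
opening: 0.0097
```

Run:
```python
from h import *
np.set_printoptions(precision=4,suppress=True)
s=robot.observe();print(s['tool_pos'],inbox(s['tool_pos']),s['opening'],s['contact_force'],s['torque'],s['tool_rot'],s['qpos']);R=tool()[:3,:3]
print(inbox(BC+R[:2,0]))
```

```text
[ 0.3657 -0.3133  0.0771] [-0.1014  0.0025] 0.009659315753194323 [-7.8247 -0.1922  1.8001] [-0.1382  1.3984  0.0588] [-1.5742 -0.0007 -2.2561] [-0.8668  0.4353  1.8256 -0.0018  0.8839 -0.1804]
[-0.0054 -1.    ]
```

Emit:
{"method": "apply_moves", "body": {"plan": [[0.0013,0.003,-0.0016,0,0,0,1],[0.0013,0.006,-0.0016,0,0,0,1],[0.0013,0.009,-0.0016,0,0,0,1],[0.0013,0.0125,-0.0016,0,0,0,1],[0.0013,0.0125,-0.0016,0,0,0,1]]}}

```text
time: 59.6
tool_pos: [0.3654, -0.3136, 0.0654]
tool_rot: [-1.571, 0.0, -2.254]
contact_force: [-1.5, 3.9, 8.3]
opening: 0.0097
```

Run:
```python
from h import *
np.set_printoptions(precision=4,suppress=True)
s=robot.observe();print(s['tool_pos'],inbox(s['tool_pos']),s['opening'],s['contact_force'],s['torque'],s['tool_rot'])
```

```text
[ 0.3654 -0.3136  0.0654] [-0.1015  0.0021] 0.009658381674916632 [-1.4856  3.9155  8.322 ] [ 0.7927  0.2684 -0.0167] [-1.5707  0.0004 -2.2544]
```

Emit:
{"method": "apply_moves", "body": {"plan": [[0,0.001,0,0,0,0,1],[0,0.001,0,0,10,0,1],[0,0.001,0,0,20,0,1],[0,0.001,0,0,30,0,1],[0,0.001,0,0,40,0,1]]}}

```text
time: 60.22
tool_pos: [0.3646, -0.3123, 0.0651]
tool_rot: [-1.573, -0.001, -2.958]
contact_force: [-5.6, 10.8, 20.6]
opening: 0.0099
```

Emit:
{"method": "apply_moves", "body": {"plan": [[0,0,0,0,10,0,1],[0,0,0,0,20,0,1],[0,0,0,0,30,0,1],[0,0,0,0,40,0,1],[0,0,0,0,50,0,1]]}}

```text
time: 60.85
tool_pos: [0.3649, -0.3105, 0.065]
tool_rot: [-1.574, -0.004, 2.452]
contact_force: [-1.3, 17.8, 24.0]
opening: 0.0096
```

Run:
```python
from h import *
np.set_printoptions(precision=4,suppress=True)
s=robot.observe();print(s['tool_pos'],inbox(s['tool_pos']),s['opening'],s['contact_force'],s['torque'],s['tool_rot'],s['qpos'])
```

```text
[ 0.3649 -0.3105  0.065 ] [-0.1038  0.0041] 0.009592257139728801 [-1.3479 17.7504 23.9756] [3.3348 0.3543 0.0109] [-1.5744 -0.0043  2.452 ] [-0.8672  0.4512  1.8432  0.0037  0.8521  1.3908]
```

Emit:
{"method": "apply_moves", "body": {"plan": [[0,-0.001,0,0,2,0,1],[0,-0.002,0,0,2,0,0.1],[0,-0.002,0,0,2,0,0.1],[0,-0.002,0,0,2,0,0.1],[0,-0.002,0,0,2,0,0.1]]}}

```text
time: 61.48
tool_pos: [0.3652, -0.3141, 0.0659]
tool_rot: [-1.571, 0.0, 2.423]
contact_force: [0.1, -0.9, -0.2]
opening: 0.0407
```

Emit:
{"method": "apply_moves", "body": {"plan": [[0,-0.02,0,0,0,0,0.1],[0,-0.05,0,0,0,0,0.1],[0.03,-0.09,0,0,0,0,0.1],[0.06,-0.12,0,0,0,0,0.1],[0.06,-0.12,0,0,0,0,0.1]]}}

```text
time: 62.1
tool_pos: [0.3199, -0.2745, 0.1879]
tool_rot: [-1.57, 0.004, 2.423]
contact_force: [1.0, 0.0, -0.3]
opening: 0.0411
```

Emit:
{"method": "apply_moves", "body": {"plan": [[0,0,0,0,0,0,0.1],[0,0,0,0,0,0,0.1],[0,0,0,0,0,0,0.1],[0,0,0,0,0,0,0.1],[0,0,0,0,0,0,0.1]]}}

```text
time: 62.72
tool_pos: [0.32, -0.2744, 0.1858]
tool_rot: [-1.571, -0.0, 2.423]
contact_force: [-0.2, -0.2, 0.2]
opening: 0.0416
```

Run:
```python
from h import *
np.set_printoptions(precision=4,suppress=True)
im,cp=shot('wrist','w24');s=robot.observe();print(s['tool_pos'],inbox(s['tool_pos']),s['opening'],s['contact_force']);R=tool()[:3,:3]
print('tool x in box',inbox(BC+R[:2,0]))
u=proj('wrist',[[*(BC-.1*BX),.095]],cp)[0];print(u)
m=(im.max(2)<95).astype(np.uint8);w=np.zeros_like(m);x0,y0=u.astype(int);w[max(y0-60,0):262,x0-70:x0+70]=m[max(y0-60,0):262,x0-70:x0+70]
cs,_=cv2.findContours(w,0,1)
for c in cs:
    if cv2.contourArea(c)>100:
        b=cv2.boxPoints(cv2.minAreaRect(c));print([inbox(p).tolist() for p in cast('wrist',b,.096,cp)])
a,_=shot('scene','s24')
m=np.zeros(a.shape[:2],bool);m[190:290,180:250]=a.max(2)[190:290,180:250]<75
for c,st in blobs(m,15,70):print('scene',c,cast('scene',c,.033)[0])
```

```text
[ 0.32   -0.2744  0.1859] [-0.1614  0.0041] 0.041680049284646276 [-0.5217  0.2285  0.2553]
tool x in box [-0.9993  0.0387]
[279.2114 149.0677]
[[-0.1872, 0.06], [-0.1353, -0.0039], [-0.2067, -0.0598], [-0.2679, 0.0058]]
[[-0.0847, 0.0086], [-0.0846, 0.0005], [-0.116, 0.0003], [-0.1161, 0.0087]]
scene [208.8 205.5] [0.467  0.3128 0.033 ]
scene [214.2 216.1] [0.4396 0.2334 0.033 ]
scene [226.4 225.8] [0.4352 0.1528 0.033 ]
```

Emit:
{"method": "apply_moves", "body": {"plan": [[0.022,-0.005,-0.05,0,0,0,0.1],[0.044,-0.01,-0.1,0,0,0,0.1],[0.066,-0.015,-0.15,0,0,0,0.1],[0.088,-0.015,-0.2,0,0,0,0.1],[0.109,-0.015,-0.246,0,0,0,0.1]]}}

```text
time: 63.45
tool_pos: [0.4003, -0.0157, 0.2014]
tool_rot: [-1.571, 0.001, 2.423]
contact_force: [0.9, 0.4, 0.3]
opening: 0.0415
```

Emit:
{"method": "apply_moves", "body": {"plan": [[0.022,0,-0.05,0,-10,0,0.1],[0.044,0,-0.1,0,-20,0,0.1],[0.066,0,-0.15,0,-30,0,0.1],[0.088,0,-0.2,0,-40,0,0.1],[0.109,0,-0.246,0,-50,0,0.1]]}}

```text
time: 64.08
tool_pos: [0.4802, 0.2415, 0.201]
tool_rot: [-1.571, 0.0, -2.981]
contact_force: [0.9, -0.1, 0.3]
opening: 0.0415
```

Emit:
{"method": "apply_moves", "body": {"plan": [[0,0,0,0,0,0,0.1],[0,0,0,0,0,0,0.1],[0,0,0,0,0,0,0.1],[0,0,0,0,0,0,0.1],[0,0,0,0,0,0,0.1]]}}

```text
time: 64.7
tool_pos: [0.4799, 0.2389, 0.2013]
tool_rot: [-1.571, 0.0, -2.989]
contact_force: [0.8, -0.7, -0.5]
opening: 0.0413
```

Run:
```python
from h import *
np.set_printoptions(precision=4,suppress=True)
im,cp=shot('wrist','w25');s=robot.observe();print(s['tool_pos'],s['contact_force'],s['qpos'][5])
for o in caps(im,cp):print(*o)
print(proj('wrist',[[.467,.313,.034],[.44,.235,.034],[.437,.154,.034]],cp))
for n in('s15','s24'):
    a=cv2.imread(f'pics/{n}.png');print(n);print(a[198:216,196:216].max(2)[:, ::1][::2])
```

```text
[0.4799 0.239  0.2012] [-0.1585  0.5819 -0.2593] 1.7368734222027966
[444.  102.2] [24 36] [0.6107 0.0731]
[108.5 191.9] [37 54] [0.4531 0.4388]
[212.  195.5] [19 20] [0.4673 0.3157]
[275.1 225.8] [17 18] [0.4405 0.2348]
[ 70.8 228.3] [27 18] [0.3988 0.4863]
[338.2 238.3] [18 18] [0.4359 0.1535]
[[213.0119 197.5346]
 [274.8521 228.0742]
 [339.1421 239.5729]]
s15
[[138 118 116 115 113 116 115 115 115 116 115 112 121 134 141 141 142 140
  152 161]
 [114 115 118 115 116 116 115 115 117 117 116 111 120 130 139 141 141 141
  141 140]
 [113 114 115 115 115 116 115 113 112 111 109 129 152 154 143 137 140 140
  139 141]
 [115 111 113 111 123 148 184 206 204 201 200 192 179 184 199 191 168 145
  138 139]
 [175 201 202 186 125  73  69  64  70 112 173 200 198 197 196 196 183 171
  188 178]
 [183 173 197 169  49  63  66  65  57  47 158 185 172 196 196 197 196 197
  198 198]
 [200 193 190 173  90  46  50  48  82 115 167 183 161 187 198 198 197 196
  198 197]
 [174 157 135 155 168 176 176 168 154 139 115  99 120 173 198 199 200 203
  203 203]
 [198 180 134 131 131 131 128 124 120 113 105  95 135 188 202 179 102  69
   66  61]]
s24
[[139 117 117 117 113 115 114 115 115 113 114 115 117 132 141 139 142 142
  151 160]
 [113 117 113 115 114 116 114 116 116 115 115 115 117 129 140 140 140 140
  140 140]
 [114 116 114 114 116 114 114 114 113 112 111 135 149 144 152 143 142 140
  139 140]
 [114 111 112 109 120 142 176 200 200 177  96  68  62  65  62  70 121 146
  137 139]
 [175 200 198 197 199 196 181 182 202 174  67  55  58  58  60  50 148 197
  196 179]
 [182 171 193 196 195 198 199 180 168 198 180 135  73  97 118 161 192 164
  131 172]
 [197 197 196 197 195 180 176 174 136 134 142 147 147 144 133 121 110  99
  118 175]
 [170 182 196 196 196 196 199 186 145 126 130 130 127 123 117 114 107 101
  142 193]
 [196 196 188 187 199 199 199 197 197 184 167 171 150 143 157 135  89  66
   65  65]]
```

```bash
python3 -c "
from cell import robot
print(robot.hand_in())"
```

```text
the job is handed in; nothing more can be done
None
```

The job is handed in. All six buffers are sorted, the lid is shut and the fastener is locked; the hand-in itself reported no verdict.

**Sorting.** Pressed about 6 mm, three buffers pushed back 12.2, 12.6 and 13.3 N, so they went in the box. The other three gave 2.6, 2.6 and 3.8 N, so they went in the tray. The 12.2 N and 12.6 N readings came with some sideways force. I didn't press those two again, because both were far above 8 N.

**Lid and lock.** I swung the lid down until it met firm resistance (about 19 N). Then I turned the bar about 37° into line with the slot, pushed it in about 12 mm against 8 N, and turned it 90° clockwise.

**Last checks:**
- **Box:** all three buffers stood upright in the last picture before the lid was shut.
- **Fastener:** the bar lay square across the slot after I let go. I didn't measure how deep it rested.
- **Tray:** one buffer had been knocked about 27 mm. It is still inside the tray, and both the scene and wrist cameras show it upright.
- **Tape roll, marker and jar:** I never touched them, but I didn't measure them again at the end.
- **Robot:** the arm was well clear of everything at hand-in, about 65 s in.

**Disagreements with the brief:**
- **Fingertips:** they touched as if about 9.5 mm behind the TCP, not 11 mm ahead as stated. I set heights by contact instead.
- **Tray contact:** the first buffer placed in the tray met its floor early, with a brief 37 N of wrist force. I set the next two down a few millimetres higher.

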